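# Lock off the rework bench's isolator

## Task

Lock off the bench's isolator: first swing its handle from on to off, stopping with the hole in its tab exactly over the hole in the fixed hasp arm (not run on into the far stop), and let go. Then lift the lock saddle out of its cradle, stand it upright on the clear mat, let go and take it again across its other sides, and lower it over the handle's tab until its pin is through both holes and it sits fully home; leave it there. Leave the other things on the bench where they are.

Things in the scene. Friction and masses are not known exactly. Their poses are not given: they have to be found in the camera images.
- hub (a point): isolator: grey enclosure 104 x 104 mm, 34 mm tall, fixed to the bench, with a flat steel hasp arm standing out from it over bare bench. This point is on the handle's vertical axis, 40 mm above the bench; its x axis points along the hasp arm, z up
- hasp_hole (a point): centre of the 17 mm hole in the fixed hasp arm, at the arm's top face (40 mm above the bench), 115 mm from the handle's axis; axes as hub. The arm is 26 mm wide, 12 mm thick and ends 162 mm from the handle's axis in an upturned plate reaching 70 mm above the bench
- handle (a joint): handle angle about the vertical axis, rad, growing counter-clockwise from above: 0 to 0.3 on; 1.35 off (handle straight over the hasp arm, hole over hole); 1.75 far stop, past off. No detent: friction (0.3 N m) keeps it where it is left. In the hub's frame the handle points at the angle (value - 1.35)
- handle_grip (a point): where to take the handle: centre of its upright black fin, 56 mm from the axis, 68 mm above the bench. The fin is 14 mm thick, stands 43 to 85 mm above the bench and spans 14 to 80 mm from the axis; x axis points outward along the handle. Beneath it the enclosure reaches 40 mm at most
- handle_hole (a point): centre of the 17 mm hole in the handle's flat steel tab, at the tab's top face (50 mm above the bench), 115 mm from the axis. The tab is 26 mm wide, 8 mm thick and spans 73 to 145 mm from the axis; x axis points outward along the handle
- saddle_centre (a point): lock saddle, loose, aluminium, 0.3 kg: 56 mm long (x), 47 mm wide (y), 60 mm tall. Upper 26 mm: solid head, brass disc on top. Below: two 6 mm walls along x, 34 mm tall, 35 mm apart, open at both ends; it stands on them. Point: its centre, 30 mm above its foot; z up. A half turn makes no difference. Home on the isolator, walls along both sides of the arm, it is 6 mm above hasp_hole
- saddle_pin (a point): tip of the saddle's pin: 11 mm thick, tapered, hanging 28 mm down from the middle of the head between the walls; the tip is 6 mm above the foot. Home, the head's underside rests on the handle's tab, the pin is through both holes, and the ends are 7 mm from the fin and 13 mm from the upturned plate: fingers have room only at the saddle's long sides
- cradle (a point): cradle that holds the saddle at the start: fixed grey base 90 x 90 mm, 12 mm thick (the saddle stands on it, top 72 mm above the bench), and two cheeks 50 mm long, 70 mm high, close along the saddle's long sides, so that it can be taken only by its two ends. Point: base's centre at bench height; x along cheeks and saddle
- mat_centre (a point): flat dark rubber mat 150 x 140 mm, 3 mm thick, fixed to the bench and kept clear; this point is the centre of its top, x along its 150 mm side
- spool: bystander: solder-wire spool 64 mm wide, 52 mm tall, standing; origin at its underside's centre
- flask: bystander: white bottle 48 mm wide, 125 mm tall, standing; origin at its underside's centre
- driver: bystander: screwdriver 190 mm long, lying; origin on its underside
- brush: bystander: brush 170 mm long, lying; origin on its underside
- jar: bystander: amber jar 60 mm wide, 65 mm tall, standing; origin at its underside's centre
- jaw: bystander: stepped aluminium clamp jaw 70 x 30 mm, 48 mm tall (a plain solid block: not the saddle); origin at its underside's centre
- tray: bystander: empty open black tray 110 x 80 mm, 30 mm tall; origin at its underside's centre
There are look-alikes about, which are no part of the job. Of the things like the part that bears mat_centre, leave any that is pink; of the rest the larger one is meant.

How it is judged:
On the way, in this order (a step that is already met when the one before it is completed fails the run):
1. the handle is left at off with the two hasp holes in line (within 0.035 rad, 4 mm), the fingers off it (value of joint handle between 1.315 and 1.385 rad and contact force between the fingers and handle below 0.2 N), for 0.3 s.
2. the saddle stands upright on the mat, let go (x of saddle_centre in the frame of mat_centre between -0.06 and 0.06 m and y of saddle_centre in the frame of mat_centre between -0.055 and 0.055 m and z of saddle_centre in the frame of mat_centre below 0.034 m and angle between saddle_centre's own z axis and vertical below 0.1 rad and contact force between the fingers and saddle below 0.1 N), for 0.2 s.
At the end, for the whole second after the job is handed in: The handle is at off (within 0.055 rad) and the saddle sits upright on its tab, let go, pin through both holes: its centre within 7 mm sideways of the hasp hole's axis and no more than 9 mm above the hasp arm's top (3 mm short of home) (value of joint handle between 1.295 and 1.405 rad and horizontal distance between saddle_centre and hasp_hole below 0.007 m and z of saddle_centre in the frame of hasp_hole between 0.003 and 0.009 m and angle between saddle_centre's own z axis and vertical below 0.08 rad and contact force between the fingers and saddle below 0.1 N); the robot touches nothing.
It fails at once if the handle is run into its far stop (value of joint handle above 1.72 rad).
It fails at once if a bystander is moved by more than 30 mm (distance of any of spool, flask, driver, brush, jar, jaw, tray from where it was at the start of the episode above 0.03 m).
It also fails if it takes over 72 s, if anything falls off the work surface, if the arm or the gripper's body presses on something with over 40 N, if the wrist force passes 120 N, or if a joint passes its speed limit or range.

## Robot

A 7-joint arm with a two-finger parallel gripper is mounted at the origin on the work surface. World frame = base frame: x ahead of the robot, y to its left, z up, the work surface at z = 0. Lengths are in m, angles in rad, forces in N, time in s.
With the tool pointing down it reaches from about 0.35 to 0.9 m from the base axis. Payload 19.9 kg.
Tool frame: the origin (TCP) lies on the centre line of the jaws, within the pads' length; the fingertips stand tcp_to_tips ahead of it and the grasp point (between the pads) lies 8 mm behind it (tcp_to_tips is the distance from the TCP to the fingertips, in m); y points along the fingers, x is the direction in which the jaws open and shut, and the axes are right-handed (so a half turn about y gives the same grasp; the last joint's range is limited). The gripper opens to 85 mm and grips with 20 to 120 N. Pads are 22 mm wide; open, the fingers measure 114 mm over their backs; the gripper's body (76 mm by 85 mm) begins 54 mm behind the grasp point. The pads swing forward as they close: fully open they stand 13 mm farther back than shut.
Start: joints at [-1.167, 0.417, -0.01, 1.614, 0.005, 1.111, -0.053], TCP at [0.269, 0.564, 0.242] pointing down, gripper open.
Joint ranges: [-2.81, 2.81], [-0.39, 2.02], [-1.27, 1.25], [0.06, 2.57], [-1.19, 4.33], [0.19, 2], [-2.82, 2.82]. Speed limits (rad/s): [1.89, 1.89, 2.39, 2.39, 3.01, 3.01, 3.01].

## Interface

Orientations are given as a rotation vector (axis times angle).
In Python, from cell import read_state, snapshot, hand_in, tcp_to_tips gives the robot as it stands.
- The arm moves only by the tool apply_moves, never from a script. Its argument "rows" is a list of rows, each a list of 3 entries, a list of its own where there are three numbers: the turn, a rotation vector about the tool's x, y, z in units of 6 degrees (1.0 is 6 degrees), then the shift along the tool's x, y, z in units of 60 mm (1.0 is 60 mm), then the opening, from 0 (shut) to 1 (fully open). A call has 1 to 5 rows; each row is the pose to reach, as a shift and turn from the pose commanded when the call began, along the tool's axes at that moment; what a row does not reach only later rows make up. A row lasts 1/8 s, in which the tool goes at most 62.5 mm and 10.7 degrees, less where a joint would pass 70% of its speed; a pose out of reach is approached as far as the arm can. A call with a gripper value outside its range is refused whole. The fingers move at their own pace and stop on an object; "newtons" is the grip in N (left out, the last holds). Time passes only in rows, so rows that repeat a pose let the fingers close. It gives the time, the measured TCP pose, the force and the opening at its end, in the units of the state.
- read_state(): the state, without advancing time (a new reading comes with each control period).
- snapshot(name): name is "scene" or "side" or "wrist"; returns a dict with "image" (420x560x3 uint8, blue, green, red), "camera_matrix" (3x3 intrinsics, pixels), "pose" (4x4, takes a point from camera to world coordinates). Camera axes: x right, y up, looking along -z (the intrinsics and any distortion apply to the point x, -y, -z); pixel columns grow to the right and rows downward; lengths in m; the calibration is good to about 2 mm. A picture is of the moment at which its call begins. There is no depth.
- hand_in(): hands the job in, once; it reports no verdict.
The state is a dict: "time": time; "joint_positions": joint angles; "joint_velocities": joint speeds; "effort": joint torques, N m; "ee_pos": TCP position; "ee_rot": TCP orientation; "force": force on the tool from outside, world axes, zero at the start; "torque": the same for the moment, N m; "gripper_width": finger opening in m.
Only numpy, scipy, OpenCV 4.12 (cv2) and the standard library are available. Lean on these libraries where they do the work, as an engineer would, in place of code of your own. Each camera call takes 0.05 s, during which the arm holds its last target.

## Working session

There is one attempt and no reset: what is moved stays moved. The work goes in short steps, Python scripts to look and compute and a tool call to move; the robot and the scene stay as the last step left them, time stands still between calls to the robot, and variables do not carry over. Pictures are saved under pics/ and viewed, and the job is handed in when it is done.

Besides the shell and the picture viewer there is one more tool, called after "Emit:" as name(argument=value, ...) on one line, values as JSON. apply_moves: Moves the arm, as the interface text tells. Its arguments: {"type":"object","properties":{"rows":{"type":"array","items":{"type":"array"}},"newtons":{"type":"number"}},"required":["rows"]}

```bash
ls; mkdir -p pics; python3 - <<'E'
from cell import *
import cell,cv2
s=read_state();print(s); print(tcp_to_tips)
for n in("scene","side","wrist"):
    d=snapshot(n);cv2.imwrite(f"pics/{n}0.png",d["image"]);print(n,d["camera_matrix"].tolist(),d["pose"].round(4).tolist(),d.keys())
E
```

```text
pics
{'time': 0.0, 'joint_positions': array([-1.16748444,  0.4179647 , -0.01034874,  1.6142074 ,  0.00465124,
        1.11068051, -0.05301819]), 'joint_velocities': array([-0.00035374,  0.00097698,  0.00056251, -0.00203702, -0.00100515,
        0.00053437, -0.00035151]), 'effort': array([ 8.23619666e-04, -8.64446139e+01,  6.79653157e-01, -4.34919047e+01,
        1.91230187e-02,  7.27889928e-03, -1.00864239e-05]), 'ee_pos': array([0.26875388, 0.56388172, 0.24165185]), 'ee_rot': array([-1.38809529, -0.87487379,  0.87656231]), 'force': array([-0.38845241, -1.07615851,  0.47494257]), 'torque': array([-0.0374716 , -0.00932549,  0.00377273]), 'gripper_width': 0.08555324702968138}
0.011
scene [[397.64798560963544, 0.0, 279.6807385388736], [0.0, 397.64798560963544, 205.6031758437647], [0.0, 0.0, 1.0]] [[-0.0854, -0.5768, 0.8124, 1.3238], [0.9963, -0.0391, 0.0769, 0.0553], [-0.0126, 0.8159, 0.578, 0.6683], [0.0, 0.0, 0.0, 1.0]] dict_keys(['image', 'camera_matrix', 'pose'])
side [[397.22036614417004, 0.0, 283.5417144546216], [0.0, 397.22036614417004, 219.3434951069403], [0.0, 0.0, 1.0]] [[0.7753, 0.3069, -0.5521, -0.1289], [-0.6314, 0.3995, -0.6646, -0.7774], [0.0166, 0.8639, 0.5035, 0.6165], [0.0, 0.0, 0.0, 1.0]] dict_keys(['image', 'camera_matrix', 'pose'])
wrist [[372.82867826718444, 0.0, 286.3286015328714], [0.0, 372.82867826718444, 204.7132164180031], [0.0, 0.0, 1.0]] [[0.4299, -0.8696, -0.2429, 0.208], [0.9029, 0.4136, 0.1175, 0.5918], [-0.0018, -0.2698, 0.9629, 0.3742], [0.0, 0.0, 0.0, 1.0]] dict_keys(['image', 'camera_matrix', 'pose'])
```

View pics/scene0.png

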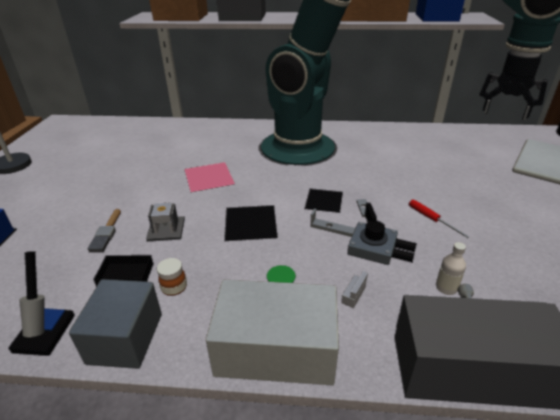

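View pics/side0.png

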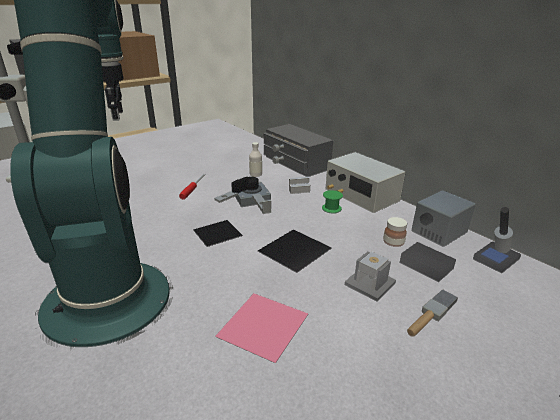

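View pics/wrist0.png

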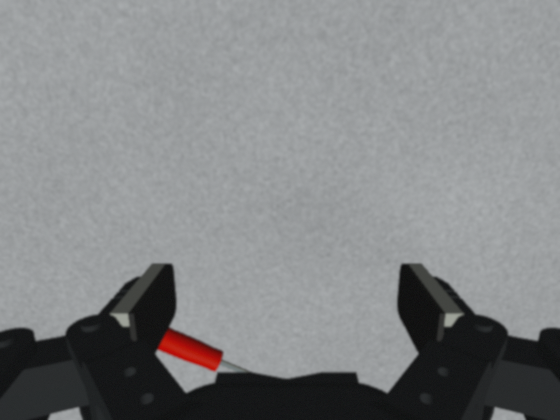

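Scene view candidates:
- **Mats:** pink at (209,177), large black at (251,222), small black at (324,200). I choose the large black one.
- **Saddle:** block in its grey cradle at (164,220). The clamp jaw at (355,288) is the look-alike.
- **Isolator:** (375,240), hasp arm running left to (313,218). Its handle with the black fin points to about (362,205).

Close crops next.

```bash
cat > h.py <<'E'
import numpy as np,cv2
from scipy.spatial.transform import Rotation as R
from cell import *
def ray(d,uv):
    K=d["camera_matrix"];T=d["pose"]
    v=np.linalg.inv(K)@np.array([uv[0],uv[1],1.]);v=np.array([v[0],-v[1],-v[2]])
    return T[:3,3],T[:3,:3]@v
def onz(d,uv,z):
    o,v=ray(d,uv);return o+v*(z-o[2])/v[2]
def proj(d,p):
    T=d["pose"];c=T[:3,:3].T@(np.array(p)-T[:3,3]);c=np.array([c[0],-c[1],-c[2]]);q=d["camera_matrix"]@c;return q[:2]/q[2]
def crop(d,x0,y0,x1,y1,k,name):
    cv2.imwrite(name,cv2.resize(d["image"][y0:y1,x0:x1],None,fx=k,fy=k,interpolation=cv2.INTER_CUBIC))
E
python3 - <<'E'
from h import *
d=snapshot("scene");crop(d,300,180,440,280,5,"pics/c1.png");crop(d,130,180,290,260,5,"pics/c2.png")
e=snapshot("side");crop(e,200,160,290,220,8,"pics/c3.png");crop(e,330,240,410,310,8,"pics/c4.png")
for n,uv in dict(bigmat=(251,222),small=(324,200),iso=(375,240),sad=(164,220)).items():print(n,onz(d,uv,0.0).round(3))
for n,c in(("scene",d),("side",e)):
    g=c["image"].max(2); m=(g<28).astype(np.uint8)
    cs,_=cv2.findContours(m,cv2.RETR_EXTERNAL,cv2.CHAIN_APPROX_SIMPLE)
    for q in cs:
        if cv2.contourArea(q)>300:
            a=cv2.approxPolyDP(q,4,True)[:,0]
            if len(a)<=6: print(n,a.tolist(),[onz(c,p,0.003)[:2].round(3).tolist() for p in a])
E
```

```text
bigmat [ 0.468 -0.106  0.   ]
small [0.347 0.095 0.   ]
iso [0.521 0.225 0.   ]
sad [ 0.475 -0.349  0.   ]
scene [[403, 304], [396, 339], [406, 391], [416, 357]] [[0.733, 0.26], [0.823, 0.232], [0.929, 0.233], [0.86, 0.263]]
scene [[150, 258], [106, 257], [95, 280], [145, 280]] [[0.632, -0.332], [0.636, -0.442], [0.714, -0.433], [0.705, -0.318]]
scene [[27, 253], [31, 298], [36, 296], [34, 256]] [[0.636, -0.648], [0.777, -0.55], [0.77, -0.542], [0.646, -0.624]]
scene [[272, 207], [228, 209], [226, 238], [275, 236]] [[0.397, -0.055], [0.416, -0.18], [0.544, -0.16], [0.527, -0.034]]
scene [[367, 204], [365, 235], [377, 240], [383, 227]] [[0.364, 0.218], [0.506, 0.2], [0.524, 0.229], [0.469, 0.251]]
scene [[311, 190], [307, 207], [338, 210], [340, 193]] [[0.3, 0.055], [0.39, 0.046], [0.399, 0.134], [0.311, 0.143]]
scene [[269, 81], [277, 132], [285, 136], [288, 106]] [[-0.723, -0.184], [-0.108, -0.086], [-0.074, -0.052], [-0.382, -0.062]]
scene [[526, 0], [527, 7], [540, 14], [559, 6], [559, 0]] [[-3.398, 2.165], [-2.98, 2.007], [-2.625, 1.972], [-3.036, 2.319], [-3.397, 2.486]]
scene [[304, 0], [293, 37], [324, 51], [345, 7]] [[-3.407, -0.098], [-1.709, -0.117], [-1.331, 0.103], [-2.973, 0.314]]
```

View pics/c1.png

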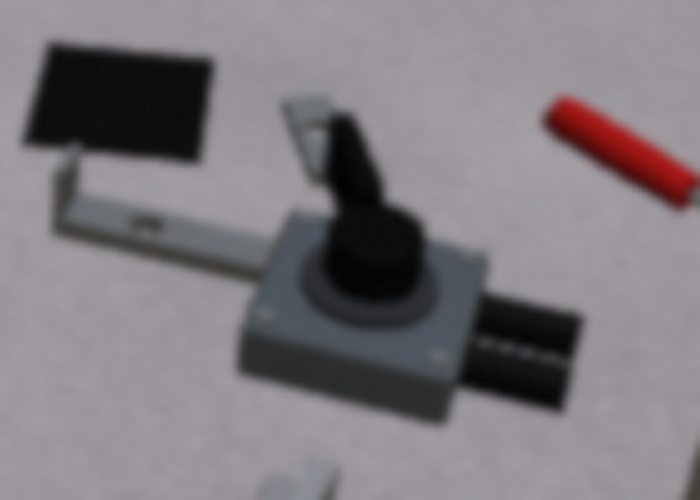

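View pics/c2.png

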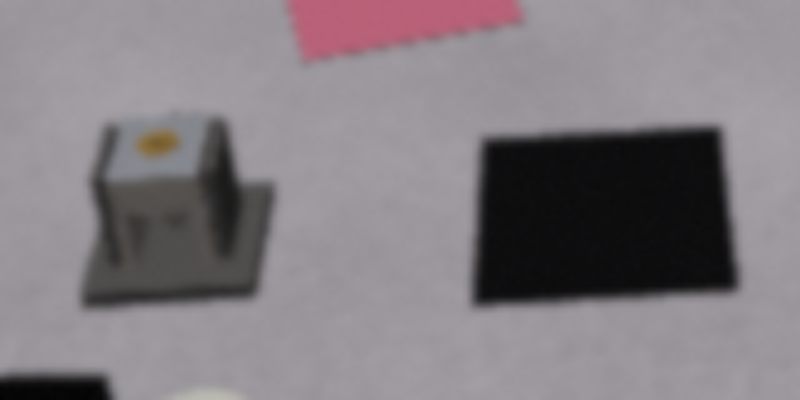

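View pics/c3.png

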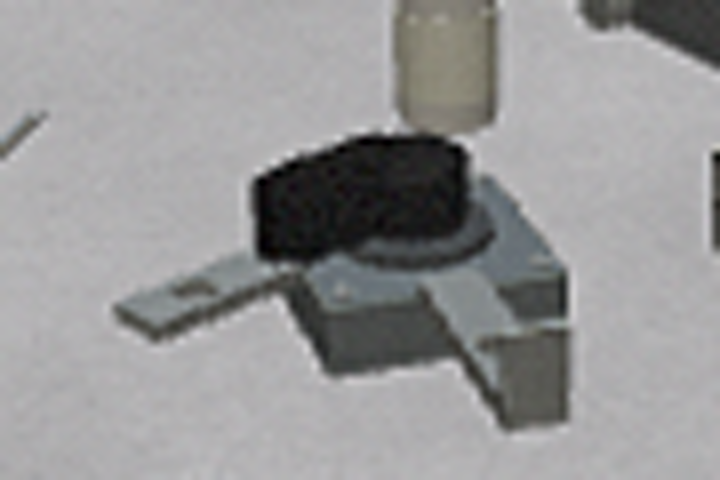

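View pics/c4.png

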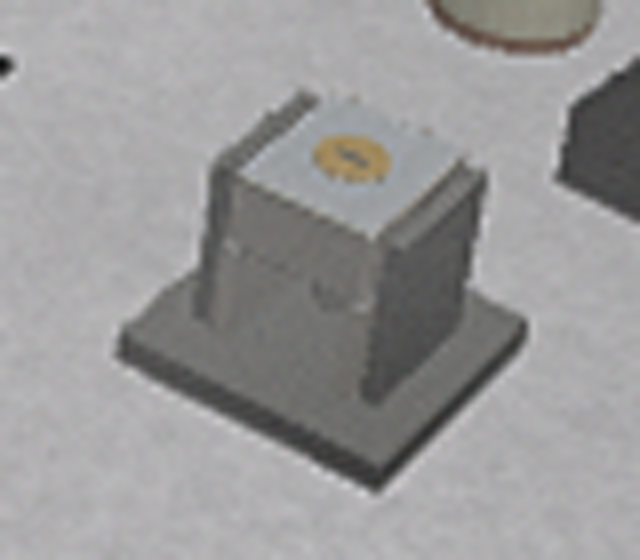

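Crop 1: hasp hole at scene (329.6,224.8), enclosure top, and the fin with its tab pointing away from the camera. Crop 3: tab hole at side (224.1,196.3). Crops 2 and 4: saddle with its brass disc at scene (161.4,208.6) and side (374,259.8), cheeks on both sides. Now casting rays.

```bash
python3 - <<'E'
from h import *
d=snapshot("scene");e=snapshot("side")
S=lambda x,y,k,o:(o[0]+x/k-.5+.5/k,o[1]+y/k-.5+.5/k)
f=lambda c,p,z:onz(c,p,z)[:2].round(4)
print("hasp",f(d,S(148,224,5,(300,180)),.039)); 
print("tabhole scene",f(d,S(316,125,5,(300,180)),.05))
th=f(e,S(193,290,8,(200,160)),.049);print("tab hole side",th)
print("enc scene",[f(d,S(*p,5,(300,180)),.034).tolist() for p in((295,213),(488,253),(445,385),(243,345))])
print("enc side",[f(e,S(*p,8,(200,160)),.034).tolist() for p in((290,283),(483,180),(567,268),(328,313))])
print("arm axis side", [f(e,S(*p,8,(200,160)),.04).tolist() for p in((420,290),(480,270),(490,345))])
print("disc",f(d,S(158,143,5,(130,180)),.0725),f(e,S(352,159,8,(330,240)),.0725))
print("sad top scene",[f(d,S(*p,5,(130,180)),.072).tolist() for p in((118,122),(212,120),(205,180),(106,182))])
print("sad top side",[f(e,S(*p,8,(330,240)),.072).tolist() for p in((330,97),(465,160),(375,238),(240,175))])
print("base side",[f(e,S(*p,8,(330,240)),.012).tolist() for p in((120,340),(375,475),(527,322))])
print("mat side",[f(e,p,.003).tolist() for p in((291,231),(331,247),(297,269),(259,250))])
# plate/arm in scene
print("arm far end",[f(d,S(*p,5,(300,180)),.04).tolist() for p in((55,222),(255,275),(75,195),(275,238))])
E
```

```text
hasp [0.5137 0.1051]
tabhole scene [0.4351 0.1955]
tab hole side [0.4369 0.2001]
enc scene [[0.4927, 0.1816], [0.5192, 0.2759], [0.6195, 0.2411], [0.5981, 0.1492]]
enc side [[0.4863, 0.2076], [0.6069, 0.2401], [0.5838, 0.1505], [0.4837, 0.1762]]
arm axis side [[0.5177, 0.1608], [0.5474, 0.1608], [0.5121, 0.106]]
disc [ 0.5187 -0.3287] [ 0.5169 -0.3314]
sad top scene [[0.501, -0.3564], [0.4958, -0.3073], [0.5478, -0.2947], [0.5529, -0.3442]]
sad top side [[0.5371, -0.3063], [0.5434, -0.3517], [0.493, -0.3597], [0.4856, -0.3161]]
base side [[0.4617, -0.2989], [0.4749, -0.3848], [0.5652, -0.369]]
mat side [[0.5184, -0.0334], [0.552, -0.1643], [0.4134, -0.1817], [0.3872, -0.0548]]
arm far end [[0.5166, 0.0577], [0.5523, 0.157], [0.493, 0.0675], [0.5221, 0.1688]]
```

```bash
cat >> h.py <<'E'
def plan(p,yaw,label="",quiet=False):
    """shift/turn in units from current measured pose to tool-down pose with jaw(x) axis at yaw"""
    s=read_state();Rc=R.from_rotvec(s["ee_rot"]);m=Rc.as_matrix()
    y=np.array([0,0,-1.]);best=None
    for k in(0,np.pi):
        x=np.array([np.cos(yaw+k),np.sin(yaw+k),0]);M=np.c_[x,y,np.cross(x,y)]
        t=(Rc.inv()*R.from_matrix(M)).as_rotvec()
        if best is None or np.linalg.norm(t)<np.linalg.norm(best):best=t
    sh=m.T@(np.array(p)-s["ee_pos"])
    print(label,"turn",(np.degrees(best)/6).round(3).tolist(),"shift",(sh/.06).round(3).tolist(),"dist",np.linalg.norm(sh).round(3))
def st():
    s=read_state();m=R.from_rotvec(s["ee_rot"]).as_matrix()
    print("t",round(s["time"],2),"p",s["ee_pos"].round(4),"x",m[:,0].round(3),"yaw",np.degrees(np.arctan2(m[1,0],m[0,0])).round(2),"y",m[:,1].round(3),"j",s["joint_positions"].round(2),"F",s["force"].round(1),"w",s["gripper_width"].round(4))
E
python3 - <<'E'
from h import *
st();d=snapshot("wrist");s=read_state();p=s["ee_pos"]
print(proj(d,p),proj(d,[p[0],p[1],0]))
T=R.from_rotvec(s["ee_rot"]).as_matrix();print((T.T@(d["pose"][:3,3]-p)).round(4),(T.T@d["pose"][:3,:3]).round(3).tolist())
a=np.radians(186.6);g=np.array([.557,.212])+.056*np.array([np.cos(a),np.sin(a)]);print(g)
plan([*g,.22],a+np.pi/2)
E
```

```text
Traceback (most recent call last):
  File "h.py", line 26, in st
    print("t",round(s["time"],2),"p",s["ee_pos"].round(4),"x",m[:,0].round(3),"yaw",np.degrees(np.arctan2(m[1,0],m[0,0])).round(2),"y",m[:,1].round(3),"j",s["joint_positions"].round(2),"F",s["force"].round(1),"w",s["gripper_width"].round(4))
                                                                                                                                                                                                                     ^^^^^^^^^^^^^^^^^^^^^^^^
AttributeError: 'float' object has no attribute 'round'
```

```bash
sed -i 's/s\["gripper_width"\].round(4)/round(s["gripper_width"],4)/' h.py
python3 - <<'E'
from h import *
st();d=snapshot("wrist");s=read_state();p=s["ee_pos"]
print(proj(d,p),proj(d,[p[0],p[1],0]))
T=R.from_rotvec(s["ee_rot"]).as_matrix();print((T.T@(d["pose"][:3,3]-p)).round(4),(T.T@d["pose"][:3,:3]).round(3).tolist())
a=np.radians(186.6);g=np.array([.557,.212])+.056*np.array([np.cos(a),np.sin(a)]);print(g)
plan([*g,.22],a+np.pi/2)
E
```

```text
t 0.35 p [0.2689 0.5641 0.2421] x [ 0.43   0.903 -0.   ] yaw 64.52 y [-0. -0. -1.] j [-1.17  0.42 -0.01  1.61  0.    1.11 -0.05] F [ 0.4 -0.2  1.3] w 0.0853
[289.4385601  278.25257352] [287.7590161  168.65955115]
[-0.0011 -0.1324  0.0669] [[1.0, -0.001, 0.001], [0.001, 0.27, -0.963], [0.0, 0.963, 0.27]]
[0.50137113 0.20556352]
 turn [-0.0, -5.348, -0.002] shift [-3.727, 0.371, -6.069] dist 0.428
```

Emit:
apply_moves(rows=[[[0,-1.0,0],[-0.75,0.07,-1.2],1],[[0,-2.0,0],[-1.5,0.14,-2.4],1],[[0,-3.0,0],[-2.2,0.21,-3.6],1],[[0,-4.2,0],[-3.0,0.28,-4.9],1],[[0,-5.35,0],[-3.73,0.37,-6.07],1]])

```text
time: 1.02
ee_pos: [0.4396, 0.3005, 0.2267]
ee_rot: [-1.15, -1.297, 1.296]
force: [1.3, 0.3, 0.0]
gripper_width: 0.0853
```

Emit:
apply_moves(rows=[[[0,0,0],[0,0,0],1]])

```text
time: 1.15
ee_pos: [0.4413, 0.2978, 0.2265]
ee_rot: [-1.156, -1.29, 1.291]
force: [0.0, 1.0, 0.5]
gripper_width: 0.0854
```

```bash
python3 - <<'E'
from h import *
st();d=snapshot("wrist");cv2.imwrite("pics/w1.png",d["image"])
E
```

```text
t 1.15 p [0.4413 0.2978 0.2265] x [-0.111  0.994 -0.001] yaw 96.36 y [ 0.001 -0.001 -1.   ] j [-0.67  0.27  0.03  1.86 -0.01  1.01  1.04] F [0.  1.  0.5] w 0.0854
```

View pics/w1.png

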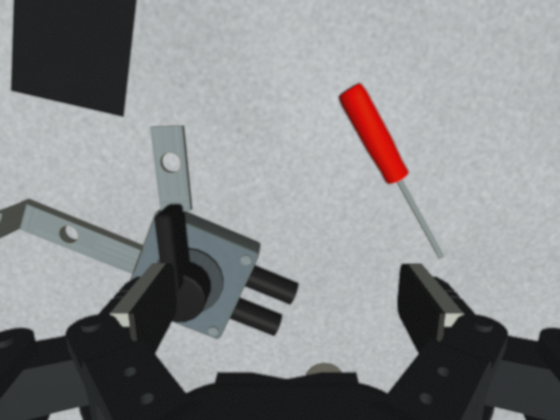

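Wrist view: tab hole at (171,162), hasp hole at (69,233), fin pointing up at (172,235), and enclosure corners at (260,244) and (221,338). Zooming in for accuracy.

```bash
python3 - <<'E'
from h import *
d=snapshot("wrist");crop(d,0,110,270,345,2.96,"pics/w1c.png")
E
```

```text
(no output)
```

View pics/w1c.png

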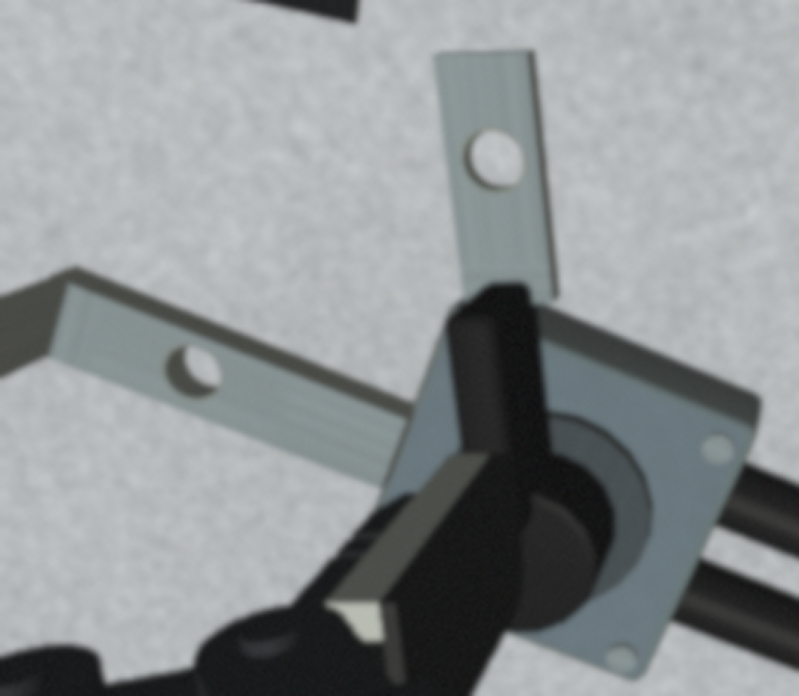

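```bash
python3 - <<'E'
from h import *
d=snapshot("wrist")
f=lambda x,y,z:onz(d,(x/2.96-.5+.17,110+y/2.96-.5+.17),z)[:2]
H=f(194,371,.04);Tb=f(494.5,159,.05);print("hasp",H,"tab",Tb)
a1=(f(68,283,.04)+f(50,353,.04))/2;a2=(f(410,418,.04)+f(380,485,.04))/2
t1=(f(435,53,.05)+f(528,52,.05))/2;t2=(f(465,290,.05)+f(549,297,.05))/2
print(a1,a2,t1,t2, np.linalg.norm(f(435,53,.05)-f(528,52,.05)),np.linalg.norm(f(68,283,.04)-f(50,353,.04)))
ua=a1-a2;ua/=np.linalg.norm(ua);ut=t1-t2;ut/=np.linalg.norm(ut)
print("angs",np.degrees(np.arctan2(*ua[::-1])),np.degrees(np.arctan2(*ut[::-1])))
print("hub est",H-.115*ua,Tb-.115*ut)
print("enc far corner",f(757,402,.034),f(638,680,.034))
E
```

```text
hasp [0.51191051 0.10604006] tab [0.43354046 0.19902799]
[0.49941228 0.06608362] [0.53197492 0.16750291] [0.40435738 0.19464939] [0.47278365 0.20376814] 0.025603853789164393 0.02429471701694458
angs -107.80023955208513 -172.4092694824317
hub est [0.54706592 0.21553479] [0.5475327  0.21421903]
enc far corner [0.50477535 0.27864713] [0.61032823 0.24769587]
```

```bash
python3 - <<'E'
from h import *
plan([.4917,.2072,.13],np.radians(98))
E
```

```text
turn [-0.0, -0.233, 0.003] shift [-1.688, 1.61, -0.699] dist 0.146
```

Emit:
apply_moves(rows=[[[0,-0.1,0],[-0.8,0.5,-0.35],1],[[0,-0.23,0],[-1.69,1.0,-0.7],1],[[0,-0.23,0],[-1.69,1.61,-0.7],1],[[0,-0.23,0],[-1.69,1.61,-0.7],1],[[0,-0.23,0],[-1.69,1.61,-0.7],1]])

```text
time: 1.92
ee_pos: [0.492, 0.2081, 0.1311]
ee_rot: [-1.139, -1.314, 1.312]
force: [0.3, -1.0, 0.9]
gripper_width: 0.0853
```

```bash
python3 - <<'E'
from h import *
st();d=snapshot("wrist");cv2.imwrite("pics/w2.png",d["image"])
plan([.4917,.2072,.13],np.radians(98))
plan([.4917,.2072,.064],np.radians(98))
E
```

```text
t 1.93 p [0.492  0.2081 0.1311] x [-0.141  0.99   0.001] yaw 98.11 y [ 0.001  0.001 -1.   ] j [-0.51  0.4   0.07  1.94 -0.04  0.81  1.29] F [ 0.3 -1.   0.9] w 0.0853
 turn [0.016, 0.018, 0.008] shift [-0.013, 0.024, 0.012] dist 0.002
 turn [0.016, 0.018, 0.008] shift [-0.014, 1.124, 0.014] dist 0.067
```

View pics/w2.png

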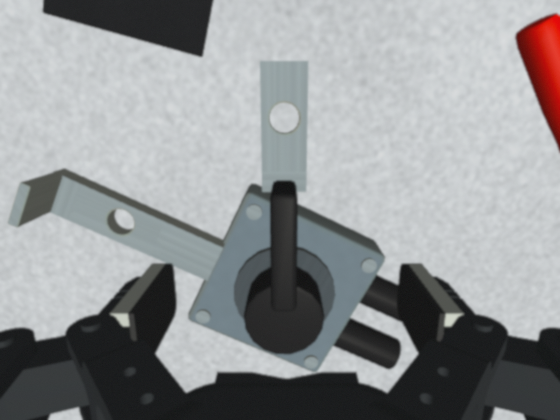

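Fin is centred between the fingers (column 284 against 287) and parallel to the pads. Refining the hole positions from this closer view.

```bash
python3 - <<'E'
from h import *
d=snapshot("wrist");crop(d,90,90,330,270,3.33,"pics/w2c.png")
E
```

```text
(no output)
```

View pics/w2c.png

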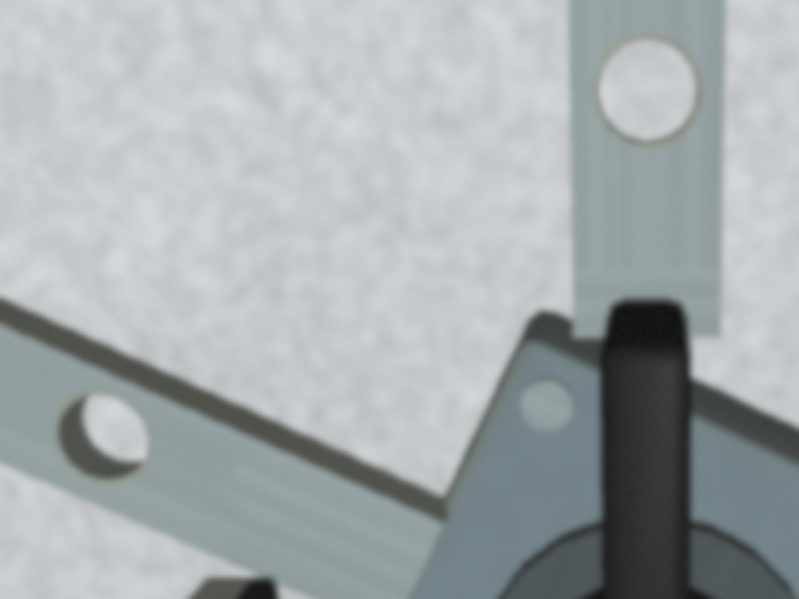

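```bash
python3 - <<'E'
from h import *
d=snapshot("wrist")
f=lambda x,y,z:onz(d,(90+x/3.33-.5+.15,90+y/3.33-.5+.15),z)[:2]
H=f(103,435,.04);T=f(649,91,.05);v=T-H;L=np.linalg.norm(v);m=(H+T)/2;n=np.array([-v[1],v[0]])/L
for s in(1,-1):
    hub=m+s*n*np.sqrt(.115**2-L*L/4);print(H,T,hub,np.degrees(np.arctan2(*(H-hub)[::-1])),np.degrees(np.arctan2(*(T-hub)[::-1])),np.degrees(2*np.arcsin(L/.23)))
print(f(645,320,.06))
E
```

```text
[0.5126314  0.10332809] [0.43469792 0.19687217] [0.39870514 0.08764983] 7.835686660206711 71.76104768342923 63.9253610232225
[0.5126314  0.10332809] [0.43469792 0.19687217] [0.54862418 0.21255043] -108.23895231657079 -172.16431333979327 63.9253610232225
[0.47149958 0.20143805]
```

Emit:
apply_moves(newtons=25, rows=[[[0,0,0],[-0.05,0.6,0],1],[[0,0.03,0],[-0.05,1.12,0],1],[[0,0.03,0],[-0.05,1.12,0],0.5],[[0,0.03,0],[-0.05,1.12,0],0],[[0,0.03,0],[-0.05,1.12,0],0]])

```text
time: 2.7
ee_pos: [0.4932, 0.2039, 0.0642]
ee_rot: [-1.142, -1.311, 1.308]
force: [0.1, 0.5, -0.4]
gripper_width: 0.0321
```

Emit:
apply_moves(rows=[[[0,0,0],[0,0,0],0],[[0,0,0],[0,0,0],0]])

```text
time: 2.95
ee_pos: [0.4929, 0.2043, 0.0638]
ee_rot: [-1.141, -1.311, 1.308]
force: [-3.4, 2.5, 8.9]
gripper_width: 0.0143
```

```bash
python3 - <<'E'
from h import *
st();d=snapshot("wrist");cv2.imwrite("pics/w3.png",d["image"])
E
```

```text
t 2.95 p [0.4929 0.2043 0.0638] x [-0.137  0.991  0.001] yaw 97.88 y [ 0.001  0.001 -1.   ] j [-0.5   0.5   0.06  1.97 -0.05  0.67  1.3 ] F [-3.4  2.5  8.9] w 0.0143
```

View pics/w3.png

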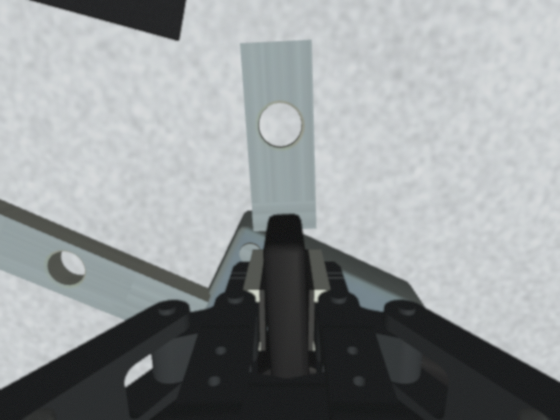

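```bash
cat >> h.py <<'E'
def swing(ths,hub):
    s=read_state();m=R.from_rotvec(s["ee_rot"]).as_matrix();r=s["ee_pos"]-np.array([*hub,s["ee_pos"][2]])
    for t in ths:
        A=R.from_euler('z',t,degrees=True).as_matrix()
        print(t,"turn y",round(-t/6,3),"shift",(m.T@((A-np.eye(3))@r)/.06).round(3))
E
python3 - <<'E'
from h import *
d=snapshot("wrist")
H=onz(d,(67,267),.04);T=onz(d,(280,124.5),.05);print(H,T)
swing([6,14,22,30,30.1],(.5484,.2128))
E
```

```text
[0.5123771  0.10415826 0.04      ] [0.43519964 0.19210597 0.05      ]
6 turn y -1.0 shift [-0.098 -0.    -0.007]
14 turn y -2.333 shift [-0.226 -0.    -0.031]
22 turn y -3.667 shift [-0.35  -0.    -0.073]
30 turn y -5.0 shift [-0.466 -0.    -0.132]
30.1 turn y -5.017 shift [-0.468 -0.    -0.133]
```

Emit:
apply_moves(newtons=70, rows=[[[0,0,0],[0,0,0],0],[[0,-1.0,0],[-0.098,0,-0.007],0],[[0,-2.333,0],[-0.226,0,-0.031],0],[[0,-3.667,0],[-0.35,0,-0.073],0],[[0,-5.0,0],[-0.466,0,-0.132],0]])

```text
time: 3.68
ee_pos: [0.5047, 0.1788, 0.064]
ee_rot: [-0.817, -1.684, 1.678]
force: [-0.8, 12.7, 4.9]
gripper_width: 0.0129
```

Emit:
apply_moves(rows=[[[0,0,0],[0,0,0],0]])

```text
time: 3.8
ee_pos: [0.505, 0.1783, 0.0639]
ee_rot: [-0.819, -1.682, 1.676]
force: [-2.0, 7.6, 7.8]
gripper_width: 0.0131
```

```bash
python3 - <<'E'
from h import *
st();d=snapshot("wrist");cv2.imwrite("pics/w4.png",d["image"])
swing([7,14,21,26,28],(.5484,.2128))
E
```

```text
t 3.8 p [0.505  0.1783 0.0639] x [-0.616  0.788  0.   ] yaw 128.03 y [ 0.002  0.002 -1.   ] j [-0.34  0.5  -0.07  1.97  0.05  0.67  1.79] F [-2.   7.6  7.8] w 0.0131
7 turn y -1.167 shift [-0.112 -0.    -0.008]
14 turn y -2.333 shift [-0.223  0.    -0.029]
21 turn y -3.5 shift [-0.331  0.    -0.063]
26 turn y -4.333 shift [-0.404  0.    -0.096]
28 turn y -4.667 shift [-0.433  0.    -0.111]
```

View pics/w4.png

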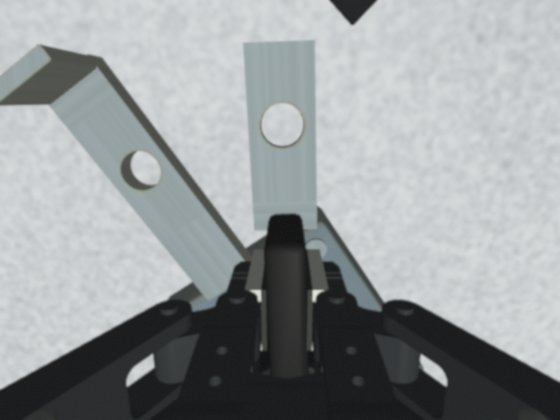

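Emit:
apply_moves(rows=[[[0,-1.167,0],[-0.112,0,-0.008],0],[[0,-2.333,0],[-0.223,0,-0.029],0],[[0,-3.5,0],[-0.331,0,-0.063],0],[[0,-4.667,0],[-0.433,0,-0.111],0],[[0,-4.667,0],[-0.433,0,-0.111],0]])

```text
time: 4.47
ee_pos: [0.5266, 0.1625, 0.064]
ee_rot: [-0.425, -1.995, 1.988]
force: [1.0, 11.6, 4.6]
gripper_width: 0.0134
```

```bash
python3 - <<'E'
from h import *
st();d=snapshot("wrist");crop(d,180,0,400,240,2.5,"pics/w5.png")
E
```

```text
t 4.47 p [0.5266 0.1625 0.064 ] x [-0.914  0.406 -0.002] yaw 156.02 y [ 0.003  0.003 -1.   ] j [-0.21  0.53 -0.19  1.93  0.14  0.69  2.25] F [ 1.  11.6  4.6] w 0.0134
```

View pics/w5.png

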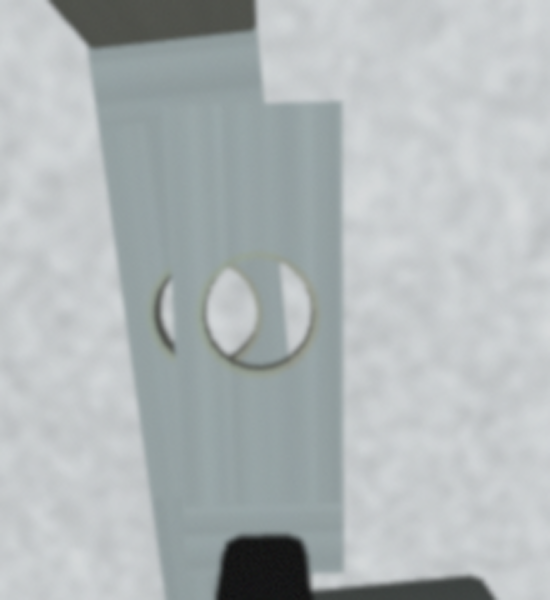

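```bash
python3 - <<'E'
from h import *
d=snapshot("wrist");hub=np.array([.5484,.2128])
f=lambda x,y,z:onz(d,(180+x/2.5-.3,0+y/2.5-.3),z)[:2]
T=f(260,312,.05);H=f(206.5,310,.04);print(T,H,np.linalg.norm(T-hub),np.linalg.norm(H-hub))
a=lambda p:np.degrees(np.arctan2(*(p-hub)[::-1]))
print(a(T),a(H))
# edge directions
t=a(hub+f(303-33,101,.05)-f(264,508,.05)); 
print("arm left edge dir",np.degrees(np.arctan2(*(f(92,50,.04)-f(165,590,.04))[::-1])),"tab right edge dir",np.degrees(np.arctan2(*(f(341,101,.05)-f(343,570,.05))[::-1])))
swing([2,3,4,5,6,7],hub)
E
```

```text
[0.50397587 0.10639215] [0.51220676 0.10306657] 0.11530885813382324 0.11554815271365788
-112.66000981505539 -108.25404095791188
arm left edge dir -108.46803117291562 tab right edge dir -112.52624703706884
2 turn y -0.333 shift [-0.032  0.    -0.001]
3 turn y -0.5 shift [-0.048  0.    -0.002]
4 turn y -0.667 shift [-0.064  0.    -0.003]
5 turn y -0.833 shift [-0.08   0.    -0.004]
6 turn y -1.0 shift [-0.095  0.    -0.006]
7 turn y -1.167 shift [-0.111  0.    -0.008]
```

Emit:
apply_moves(rows=[[[0,-0.4,0],[-0.038,0,-0.001],0],[[0,-0.717,0],[-0.068,0,-0.003],0],[[0,-0.717,0],[-0.068,0,-0.003],0]])

```text
time: 4.95
ee_pos: [0.5297, 0.1611, 0.0639]
ee_rot: [-0.356, -2.038, 2.032]
force: [-1.8, 11.6, 7.1]
gripper_width: 0.0132
```

```bash
python3 - <<'E'
from h import *
st();d=snapshot("wrist");crop(d,180,0,400,240,2.5,"pics/w6.png")
E
```

```text
t 4.95 p [0.5297 0.1611 0.0639] x [-0.941  0.338 -0.001] yaw 160.26 y [ 0.002  0.002 -1.   ] j [-0.19  0.54 -0.2   1.92  0.16  0.7   2.31] F [-1.8 11.6  7.1] w 0.0132
```

View pics/w6.png

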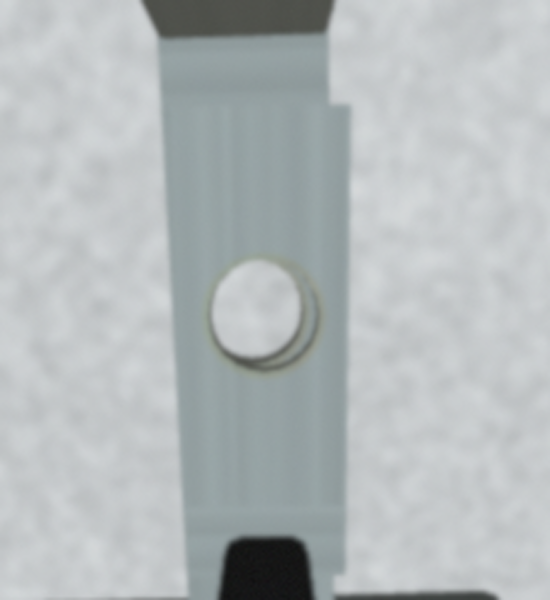

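Emit:
apply_moves(rows=[[[0,-0.22,0],[-0.021,0,0],0],[[0,-0.22,0],[-0.021,0,0],0]])

```text
time: 5.25
ee_pos: [0.5308, 0.1607, 0.0639]
ee_rot: [-0.334, -2.051, 2.045]
force: [-1.9, 10.8, 7.1]
gripper_width: 0.0134
```

```bash
python3 - <<'E'
from h import *
st();d=snapshot("wrist");crop(d,180,0,400,240,2.5,"pics/w7.png")
E
```

```text
t 5.25 p [0.5308 0.1607 0.0639] x [-0.949  0.316 -0.001] yaw 161.57 y [ 0.002  0.002 -1.   ] j [-0.18  0.54 -0.21  1.91  0.16  0.7   2.33] F [-1.9 10.8  7.1] w 0.0134
```

View pics/w7.png

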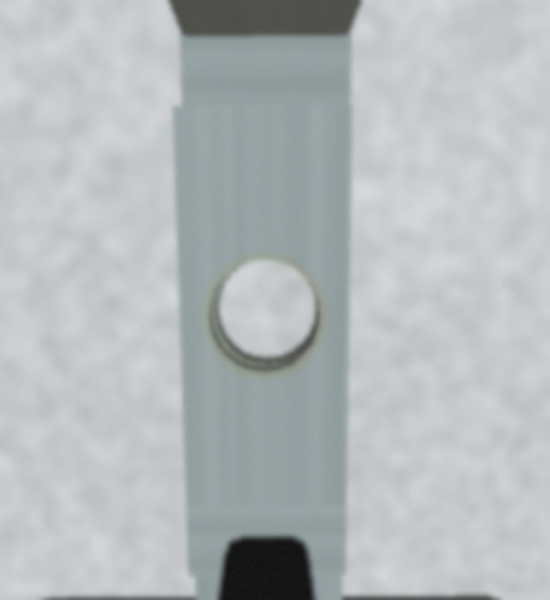

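Holes are nearly in line: tab edges 175–351 against arm edges 181–350. Letting go.

Emit:
apply_moves(rows=[[[0,0,0],[0,0,0],0.4],[[0,0,0],[0,0,0],0.6],[[0,0,0],[0,0,0],0.6],[[0,0,0],[0,-0.5,0],0.8],[[0,0,0],[0,-1.2,0],1]])

```text
time: 5.92
ee_pos: [0.5297, 0.1581, 0.1348]
ee_rot: [-0.332, -2.044, 2.046]
force: [0.3, -0.3, 0.5]
gripper_width: 0.0835
```

Emit:
apply_moves(rows=[[[0,0,0],[0,0,0],1],[[0,0,0],[0,0,0],1]])

```text
time: 6.18
ee_pos: [0.5302, 0.1582, 0.1344]
ee_rot: [-0.335, -2.046, 2.046]
force: [-0.8, 0.2, 0.1]
gripper_width: 0.0855
```

```bash
python3 - <<'E'
from h import *
st();d=snapshot("wrist");crop(d,180,0,400,240,2.5,"pics/w8.png");cv2.imwrite("pics/w8f.png",d["image"])
E
```

```text
t 6.17 p [0.5302 0.1582 0.1344] x [-0.948  0.319 -0.   ] yaw 161.43 y [-0. -0. -1.] j [-0.16  0.43 -0.23  1.88  0.13  0.84  2.36] F [-0.8  0.2  0.1] w 0.0855
```

View pics/w8.png

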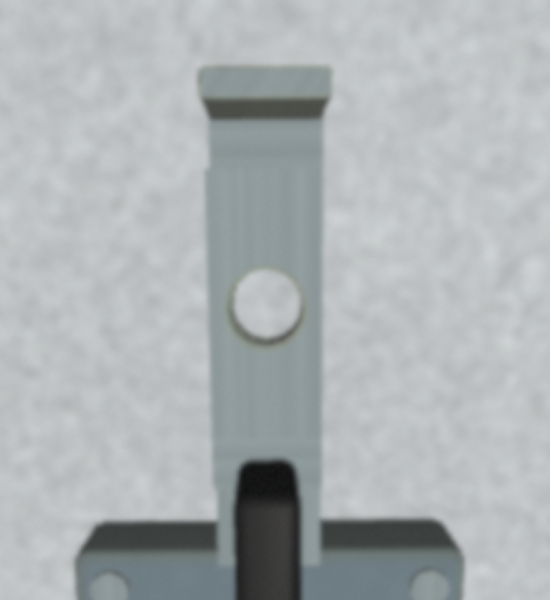

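Handle is off: tab centre column 264, arm centre 266, about 0.2° out. Recording the hole, then going to look at the saddle.

```bash
python3 - <<'E'
from h import *
d=snapshot("wrist");s=read_state()
p=onz(d,(180+266.5/2.5-.3,305/2.5-.3),.05);print("hole",p,"rel tool",R.from_rotvec(s["ee_rot"]).inv().apply(p-s["ee_pos"]).round(4))
p=onz(d,(180+266.5/2.5-.3,305/2.5-.3),.04);print("hole40",p)
print("saddle disc avg")
for z in (.23,):
  # jaw along saddle long axis
  plan([.517,-.33,z],np.radians(97))
  plan([.517,-.33,z],np.radians(13))
E
```

```text
hole [0.51255318 0.10274077 0.05      ] rel tool [-0.0014  0.0839  0.058 ]
hole40 [0.5127179  0.10322923 0.04      ]
saddle disc avg
 turn [-0.015, 10.74, 0.005] shift [-2.385, -1.598, 7.783] dist 0.498
 turn [-0.006, -5.26, 0.014] shift [-2.385, -1.598, 7.783] dist 0.498
```

Emit:
apply_moves(rows=[[[0,1.75,0],[-0.3,-0.8,0.9],1],[[0,3.5,0],[-0.6,-1.3,1.8],1],[[0,5.25,0],[-0.9,-1.6,2.7],1],[[0,7.0,0],[-1.2,-1.6,3.7],1],[[0,8.75,0],[-1.5,-1.6,4.6],1]])

```text
time: 6.9
ee_pos: [0.5274, -0.1292, 0.2305]
ee_rot: [-1.038, -1.444, 1.444]
force: [1.3, -0.1, 0.1]
gripper_width: 0.0852
```

```bash
python3 - <<'E'
from h import *
st();plan([.517,-.33,.23],np.radians(11))
E
```

```text
t 6.9 p [ 0.5274 -0.1292  0.2305] x [-0.319  0.948 -0.   ] yaw 108.61 y [-0. -0. -1.] j [ 0.14  0.28  0.05  1.83 -0.02  1.03  2.09] F [ 1.3 -0.1  0.1] w 0.0852
 turn [-0.003, -13.732, 0.002] shift [-3.116, 0.009, 1.232] dist 0.201
```

Emit:
apply_moves(rows=[[[0,1.75,0],[-0.8,0,0.3],1],[[0,3.5,0],[-1.6,0,0.6],1],[[0,5.25,0],[-2.4,0,0.9],1],[[0,7.0,0],[-3.1,0,1.23],1],[[0,8.75,0],[-3.1,0,1.23],1]])

```text
time: 7.52
ee_pos: [0.5165, -0.331, 0.2295]
ee_rot: [-1.434, -0.757, 0.761]
force: [0.6, 1.2, 0.5]
gripper_width: 0.0855
```

Emit:
apply_moves(rows=[[[0,1.75,0],[0,0,0],1],[[0,3.5,0],[0,0,0],1],[[0,5.25,0],[0,0,0],1],[[0,7.5,0],[0,0,0],1],[[0,7.5,0],[0,0,0],1]])

```text
time: 8.15
ee_pos: [0.5182, -0.3269, 0.2296]
ee_rot: [-1.565, -0.152, 0.155]
force: [0.8, -0.3, -0.3]
gripper_width: 0.0858
```

```bash
python3 - <<'E'
from h import *
st();plan([.517,-.33,.23],np.radians(11))
d=snapshot("wrist");cv2.imwrite("pics/w9.png",d["image"])
E
```

```text
t 8.15 p [ 0.5182 -0.3269  0.2296] x [ 0.981  0.195 -0.002] yaw 11.22 y [-0.002  0.    -1.   ] j [ 0.17  0.44  0.46  1.67 -0.21  1.08  0.88] F [ 0.8 -0.3 -0.3] w 0.0858
 turn [-0.005, 0.037, -0.018] shift [-0.029, -0.007, -0.046] dist 0.003
```

View pics/w9.png

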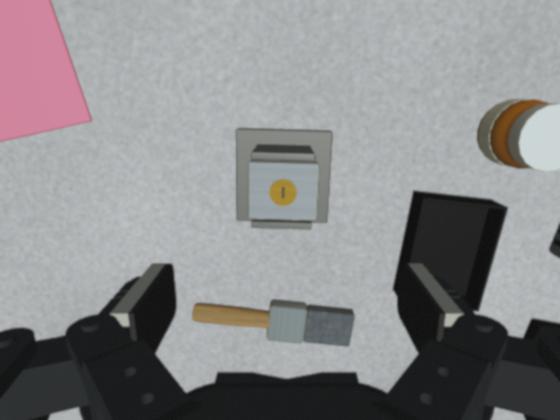

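Saddle below: disc at (283,192), cheeks above and below it in the picture, open ends left and right, as the jaws need. The tray (400+) and brush (row 320) are clear.

```bash
python3 - <<'E'
from h import *
d=snapshot("wrist");crop(d,220,110,350,240,4.5,"pics/w9c.png")
hsv=cv2.cvtColor(d["image"],cv2.COLOR_BGR2HSV);m=cv2.inRange(hsv,(12,120,80),(32,255,255));m[:120]=0;m[280:]=0;m[:,:240]=0;m[:,340:]=0
cs,_=cv2.findContours(m,cv2.RETR_EXTERNAL,cv2.CHAIN_APPROX_NONE);c=max(cs,key=cv2.contourArea);(cx,cy),r=cv2.minEnclosingCircle(c);print(cx,cy,r)
print("disc",onz(d,(cx,cy),.0725))
E
```

```text
282.5 192.11111450195312 12.681501388549805
disc [ 0.51612449 -0.33159067  0.0725    ]
```

View pics/w9c.png

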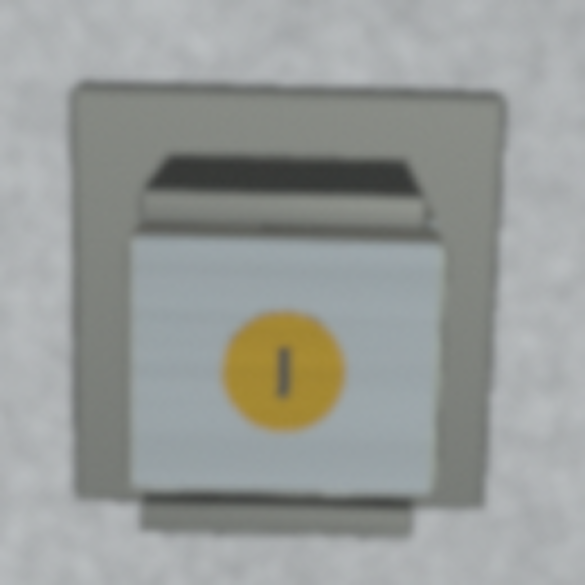

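```bash
python3 - <<'E'
from h import *
plan([.5161,-.3316,.047],np.radians(10.1))
E
```

```text
turn [-0.004, 0.22, -0.016] shift [-0.045, 3.046, -0.071] dist 0.183
```

Emit:
apply_moves(newtons=40, rows=[[[0,0.22,0],[-0.045,0.9,-0.07],1],[[0,0.22,0],[-0.045,1.8,-0.07],1],[[0,0.22,0],[-0.045,2.5,-0.07],1],[[0,0.22,0],[-0.045,3.05,-0.07],1],[[0,0.22,0],[-0.045,3.05,-0.07],1]])

```text
time: 8.88
ee_pos: [0.515, -0.3312, 0.0453]
ee_rot: [-1.564, -0.136, 0.143]
force: [-0.3, -0.7, 0.1]
gripper_width: 0.0853
```

```bash
python3 - <<'E'
from h import *
st();plan([.5161,-.3316,.047],np.radians(10.1))
d=snapshot("wrist");cv2.imwrite("pics/w10.png",d["image"])
E
```

```text
t 8.88 p [ 0.515  -0.3312  0.0453] x [ 0.984  0.177 -0.004] yaw 10.18 y [-0.004  0.002 -1.   ] j [ 0.24  0.67  0.37  1.78 -0.34  0.76  0.97] F [-0.3 -0.7  0.1] w 0.0853
 turn [-0.025, 0.013, -0.038] shift [0.016, -0.028, -0.01] dist 0.002
```

View pics/w10.png

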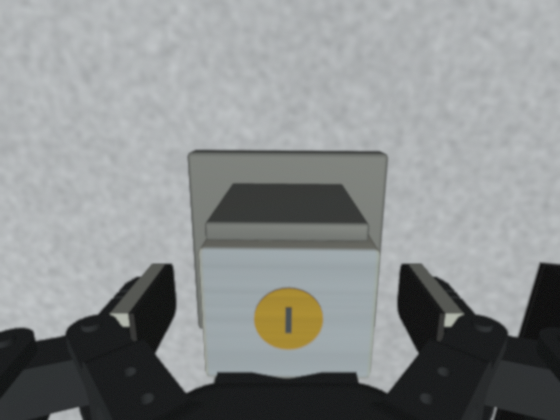

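Saddle is centred between the pads and aligned. Closing.

Emit:
apply_moves(newtons=40, rows=[[[0,0,0],[0,-0.03,0],0.4],[[0,0,0],[0,-0.03,0],0.4],[[0,0,0],[0,-0.03,0],0.4],[[0,0,0],[0,-0.03,0],0.4]])

```text
time: 9.43
ee_pos: [0.5173, -0.3324, 0.0514]
ee_rot: [-1.568, -0.141, 0.137]
force: [-2.3, 1.3, 10.7]
gripper_width: 0.0554
```

```bash
python3 - <<'E'
from h import *
st()
d=snapshot("wrist");cv2.imwrite("pics/w11.png",d["image"])
E
```

```text
t 9.43 p [ 0.5173 -0.3324  0.0514] x [0.984 0.176 0.002] yaw 10.14 y [ 0.002 -0.001 -1.   ] j [ 0.24  0.66  0.38  1.78 -0.33  0.76  0.97] F [-2.3  1.3 10.7] w 0.0554
```

View pics/w11.png

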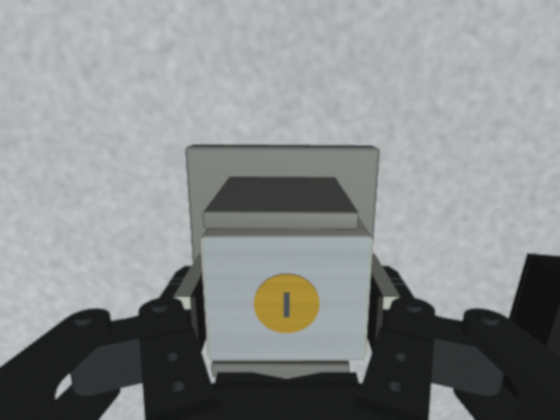

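Gripped at 55 mm. Lifting.

Emit:
apply_moves(rows=[[[0,0,0],[0,-0.3,0],0.4],[[0,0,0],[0,-0.8,0],0.4],[[0,0,0],[0,-1.4,0],0.4],[[0,0,0],[0,-1.9,0],0.4],[[0,0,0],[0,-1.9,0],0.4]])

```text
time: 10.1
ee_pos: [0.5176, -0.3325, 0.167]
ee_rot: [-1.569, -0.142, 0.135]
force: [0.4, 0.7, -2.7]
gripper_width: 0.0557
```

```bash
python3 - <<'E'
from h import *
st();plan([.469,-.108,.16],np.radians(71.5))
d=snapshot("wrist");cv2.imwrite("pics/w12.png",d["image"])
E
```

```text
t 10.1 p [ 0.5176 -0.3325  0.167 ] x [0.984 0.176 0.004] yaw 10.12 y [ 0.004 -0.002 -1.   ] j [ 0.19  0.51  0.44  1.72 -0.26  0.96  0.91] F [ 0.4  0.7 -2.7] w 0.0557
 turn [0.045, -10.23, 0.02] shift [-0.14, 0.106, 3.827] dist 0.23
```

View pics/w12.png

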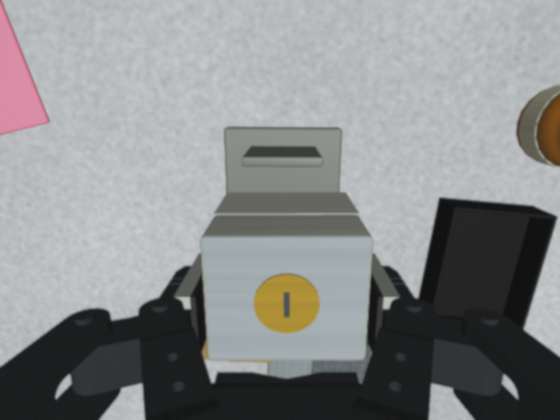

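Saddle is lifted clear and level in the jaws. Carrying it to the mat.

Emit:
apply_moves(rows=[[[0,-1.6,0],[-0.03,0,0.8],0.4],[[0,-3.2,0],[-0.06,0,1.6],0.4],[[0,-4.8,0],[-0.09,0.05,2.4],0.4],[[0,-6.4,0],[-0.12,0.1,3.2],0.4],[[0,-8.0,0],[-0.14,0.1,3.83],0.4]])

```text
time: 10.78
ee_pos: [0.4668, -0.1051, 0.1568]
ee_rot: [-1.419, -0.794, 0.796]
force: [0.8, 0.3, -2.4]
gripper_width: 0.0556
```

Emit:
apply_moves(rows=[[[0,-1.2,0],[0,0,0],0.4],[[0,-2.23,0],[0,0,0],0.4],[[0,-2.23,0],[0,0,0],0.4]])

```text
time: 11.15
ee_pos: [0.4674, -0.107, 0.1571]
ee_rot: [-1.344, -0.967, 0.968]
force: [0.5, -0.0, -1.5]
gripper_width: 0.0555
```

```bash
python3 - <<'E'
from h import *
st();plan([.469,-.108,.055],np.radians(71.5));plan([.469,-.108,.0435],np.radians(71.5))
d=snapshot("wrist");cv2.imwrite("pics/w13.png",d["image"])
E
```

```text
t 11.15 p [ 0.4674 -0.107   0.1571] x [ 0.318  0.948 -0.   ] yaw 71.47 y [-0.001  0.    -1.   ] j [-0.    0.27  0.19  2.05 -0.07  0.82  1.47] F [ 0.5 -0.  -1.5] w 0.0555
 turn [-0.01, -0.005, -0.002] shift [-0.006, 1.701, -0.031] dist 0.102
 turn [-0.01, -0.005, -0.002] shift [-0.006, 1.893, -0.032] dist 0.114
```

View pics/w13.png

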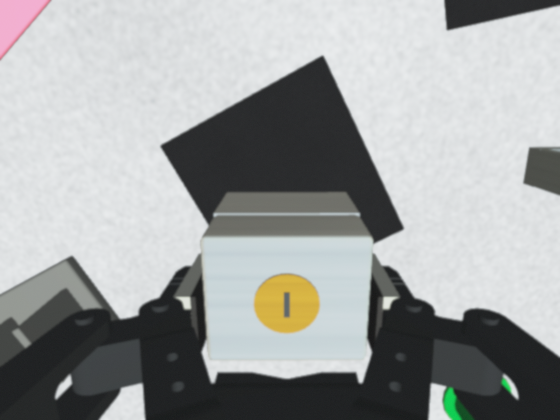

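Emit:
apply_moves(rows=[[[0,0,0],[0,0.7,0],0.4],[[0,0,0],[0,1.4,-0.03],0.4],[[0,0,0],[0,1.75,-0.03],0.4],[[0,0,0],[0,1.85,-0.03],0.4],[[0,0,0],[0,1.87,-0.03],0.4]])

```text
time: 11.82
ee_pos: [0.4697, -0.1078, 0.0456]
ee_rot: [-1.345, -0.967, 0.967]
force: [0.3, 0.1, -2.1]
gripper_width: 0.0552
```

```bash
python3 - <<'E'
from h import *
st()
e=snapshot("side");crop(e,230,170,400,300,4.5,"pics/s1.png")
E
```

```text
t 11.82 p [ 0.4697 -0.1078  0.0456] x [ 0.318  0.948 -0.   ] yaw 71.43 y [-0. -0. -1.] j [ 0.03  0.47  0.15  2.11 -0.13  0.57  1.52] F [ 0.3  0.1 -2.1] w 0.0552
```

View pics/s1.png

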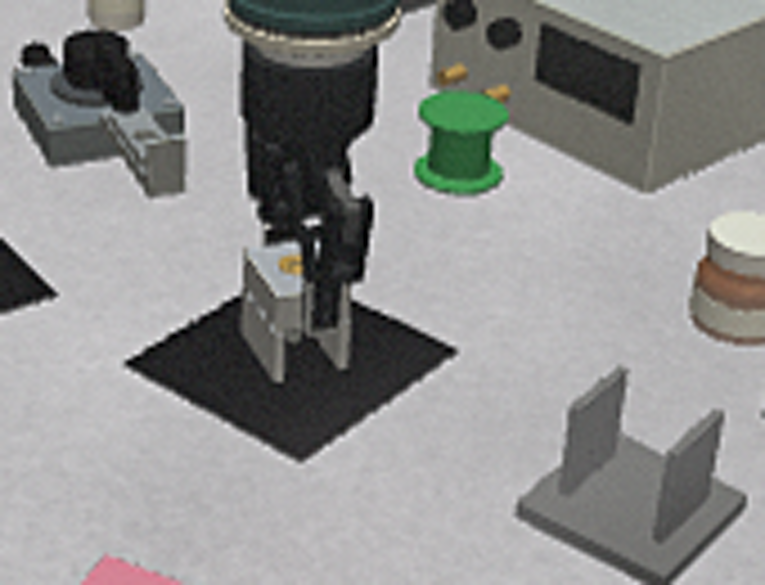

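Just above the mat with no contact yet (force -2 N is the weight). Lowering the last few mm until the foot touches.

Emit:
apply_moves(rows=[[[0,0,0],[0,0.025,0],0.4],[[0,0,0],[0,0.04,0],0.4],[[0,0,0],[0,0.04,0],0.4]])

```text
time: 12.25
ee_pos: [0.4698, -0.1077, 0.0432]
ee_rot: [-1.345, -0.968, 0.968]
force: [0.3, 0.1, -2.4]
gripper_width: 0.0551
```

Emit:
apply_moves(rows=[[[0,0,0],[0,0.017,0],0.4],[[0,0,0],[0,0.033,0],0.4],[[0,0,0],[0,0.033,0],0.4]])

```text
time: 12.62
ee_pos: [0.4699, -0.1078, 0.0423]
ee_rot: [-1.345, -0.969, 0.967]
force: [-11.5, 2.7, 37.0]
gripper_width: 0.0552
```

Emit:
apply_moves(rows=[[[0,0,0],[0,-0.015,0],0.4],[[0,0,0],[0,-0.015,0],0.75],[[0,0,0],[0,-0.015,0],1],[[0,0,0],[0,-0.015,0],1],[[0,0,0],[0,-0.015,0],1]])

```text
time: 13.25
ee_pos: [0.4696, -0.1077, 0.0418]
ee_rot: [-1.345, -0.968, 0.968]
force: [-0.2, -0.0, 0.5]
gripper_width: 0.0854
```

```bash
python3 - <<'E'
from h import *
st()
e=snapshot("wrist");cv2.imwrite("pics/w14.png",e["image"])
E
```

```text
t 13.25 p [ 0.4696 -0.1077  0.0418] x [ 0.317  0.948 -0.   ] yaw 71.5 y [-0. -0. -1.] j [ 0.04  0.48  0.15  2.11 -0.13  0.56  1.53] F [-0.2 -0.   0.5] w 0.0854
```

View pics/w14.png

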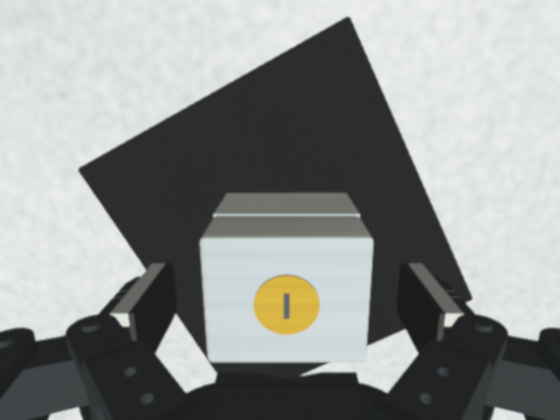

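Let go, standing upright on the mat. Rising and turning a quarter turn.

Emit:
apply_moves(rows=[[[0,0,0],[0,-0.6,0],1],[[0,0,0],[0,-1.4,0],1],[[0,1.7,0],[0,-2.0,0],1],[[0,3.4,0],[0,-2.2,0],1],[[0,5.1,0],[0,-2.2,0],1]])

```text
time: 13.92
ee_pos: [0.4701, -0.1077, 0.175]
ee_rot: [-1.5, -0.556, 0.552]
force: [1.5, -0.4, -0.4]
gripper_width: 0.0856
```

Emit:
apply_moves(rows=[[[0,1.7,0],[0,0,0],1],[[0,3.4,0],[0,0,0],1],[[0,5.1,0],[0,0,0],1],[[0,6.8,0],[0,0,0],1],[[0,8.5,0],[0,0,0],1]])

```text
time: 14.55
ee_pos: [0.4696, -0.1077, 0.1738]
ee_rot: [-1.566, 0.143, -0.143]
force: [1.7, 0.2, -1.2]
gripper_width: 0.0849
```

```bash
python3 - <<'E'
from h import *
st();plan([.4697,-.1078,.165],np.radians(-18.5))
E
```

```text
t 14.55 p [ 0.4696 -0.1077  0.1738] x [ 0.983 -0.181 -0.   ] yaw -10.44 y [-0. -0. -1.] j [-0.23  0.27  0.45  2.04 -0.15  0.87  0.12] F [ 1.7  0.2 -1.2] w 0.0849
 turn [0.001, 1.344, -0.0] shift [0.003, 0.147, -0.002] dist 0.009
```

Emit:
apply_moves(rows=[[[0,1.34,0],[0,0.15,0],1],[[0,1.34,0],[0,0.15,0],1],[[0,1.34,0],[0,0.15,0],1]])

```text
time: 14.92
ee_pos: [0.4697, -0.1077, 0.165]
ee_rot: [-1.557, 0.246, -0.246]
force: [-0.2, 0.2, -0.1]
gripper_width: 0.0855
```

```bash
python3 - <<'E'
from h import *
st()
d=snapshot("wrist");cv2.imwrite("pics/w15.png",d["image"])
hsv=cv2.cvtColor(d["image"],cv2.COLOR_BGR2HSV);m=cv2.inRange(hsv,(12,120,80),(32,255,255));m[:,:200]=0;m[:,380:]=0
cs,_=cv2.findContours(m,cv2.RETR_EXTERNAL,cv2.CHAIN_APPROX_NONE);c=max(cs,key=cv2.contourArea);(cx,cy),r=cv2.minEnclosingCircle(c);print(cx,cy,r)
print("disc",onz(d,(cx,cy),.0635))
E
```

```text
t 14.93 p [ 0.4697 -0.1077  0.165 ] x [ 0.951 -0.308  0.   ] yaw -17.95 y [ 0. -0. -1.] j [-0.24  0.28  0.47  2.05 -0.17  0.85  0.01] F [-0.2  0.2 -0.1] w 0.0855
281.69354248046875 209.0 15.820581436157227
disc [ 0.46751689 -0.10866855  0.0635    ]
```

View pics/w15.png

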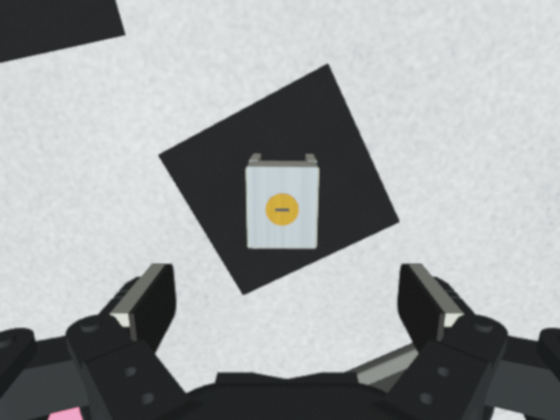

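Saddle is upright on the mat, disc at (282,209), long sides now facing the jaws. Descending to take it.

```bash
python3 - <<'E'
from h import *
plan([.4688,-.108,.045],np.radians(-18.5))
E
```

```text
turn [-0.0, 0.086, 0.003] shift [-0.015, 2.002, -0.009] dist 0.12
```

Emit:
apply_moves(newtons=40, rows=[[[0,0.086,0],[-0.015,0.8,0],1],[[0,0.086,0],[-0.015,1.5,0],1],[[0,0.086,0],[-0.015,2.0,0],1],[[0,0.086,0],[-0.015,2.0,0],0.8],[[0,0.086,0],[-0.015,2.0,0],0.3]])

```text
time: 15.6
ee_pos: [0.4694, -0.1076, 0.046]
ee_rot: [-1.556, 0.254, -0.256]
force: [-4.8, 1.8, 6.3]
gripper_width: 0.052
```

Emit:
apply_moves(rows=[[[0,0,0],[0,0,0],0.3],[[0,0,0],[0,0,0],0.3],[[0,0,0],[0,0,0],0.3]])

```text
time: 15.98
ee_pos: [0.4695, -0.1075, 0.0463]
ee_rot: [-1.555, 0.254, -0.257]
force: [-2.7, 0.1, 10.2]
gripper_width: 0.0462
```

```bash
python3 - <<'E'
from h import *
st()
d=snapshot("wrist");cv2.imwrite("pics/w16.png",d["image"])
E
```

```text
t 15.97 p [ 0.4695 -0.1075  0.0463] x [ 0.948 -0.32   0.002] yaw -18.64 y [ 0.002 -0.    -1.   ] j [-0.15  0.49  0.38  2.11 -0.32  0.59  0.13] F [-2.7  0.1 10.2] w 0.0462
```

View pics/w16.png

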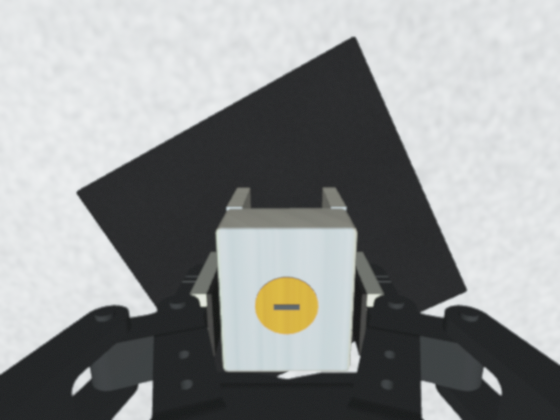

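```bash
python3 - <<'E'
from h import *
d=snapshot("wrist");s=read_state();Rt=R.from_rotvec(s["ee_rot"])
hsv=cv2.cvtColor(d["image"],cv2.COLOR_BGR2HSV);m=cv2.inRange(hsv,(12,120,80),(32,255,255));m[:,:200]=0;m[:,380:]=0
cs,_=cv2.findContours(m,cv2.RETR_EXTERNAL,cv2.CHAIN_APPROX_NONE);c=max(cs,key=cv2.contourArea);(cx,cy),r=cv2.minEnclosingCircle(c);print(cx,cy,r)
for z in(.0635,.0645):
  p=onz(d,(cx,cy),z);print("disc",p,"tool",Rt.inv().apply(p-s["ee_pos"]).round(4))
# earlier image w11: gripped in cradle
print("lift", end=' ');plan([.4695,-.1075,.18],np.radians(-18.5))
plan([.5125,.103,.18],np.radians(-18.5))
E
```

```text
286.2013244628906 305.8563232421875 30.82000160217285
disc [ 0.46992819 -0.10973745  0.0635    ] tool [ 0.0011 -0.0172 -0.002 ]
disc [ 0.47011603 -0.10917219  0.0645    ] tool [ 0.0011 -0.0182 -0.0014]
lift  turn [-0.006, -0.022, 0.019] shift [0.004, -2.228, 0.002] dist 0.134
 turn [-0.006, -0.022, 0.019] shift [-0.437, -2.227, 3.555] dist 0.253
```

```bash
python3 - <<'E'
from h import *
d=snapshot("wrist");s=read_state();Rt=R.from_rotvec(s["ee_rot"])
print(Rt.inv().apply(d["pose"][:3,3]-s["ee_pos"]).round(4), (Rt.as_matrix().T@d["pose"][:3,:3]).round(4).tolist())
E
```

```text
[ 0.001  -0.1325  0.0668] [[1.0, -0.0002, -0.0009], [-0.0008, 0.2696, -0.963], [0.0004, 0.963, 0.2696]]
```

Saddle taken by its long sides (46 mm). The wrist camera error looks fixed in world axes, about (+0.6, -1.7) mm, so the true hole should be near (0.512, 0.1047). Lifting and carrying.

Emit:
apply_moves(rows=[[[0,0,0],[0,-0.4,0],0.3],[[0,0,0],[0,-1.0,0],0.3],[[0,0,0],[0,-1.7,0],0.3],[[0,0,0],[-0.1,-2.2,0.7],0.3],[[0,0,0],[-0.2,-2.2,1.5],0.3]])

```text
time: 16.75
ee_pos: [0.4876, -0.0175, 0.1802]
ee_rot: [-1.554, 0.252, -0.261]
force: [-0.4, 0.5, -4.0]
gripper_width: 0.0461
```

```bash
python3 - <<'E'
from h import *
st()
plan([.5121,.1047,.15],np.radians(-18.5))
E
```

```text
t 16.75 p [ 0.4876 -0.0175  0.1802] x [ 0.947 -0.321  0.005] yaw -18.73 y [ 0.006  0.001 -1.   ] j [-0.42  0.26  0.45  2.03 -0.15  0.88 -0.21] F [-0.4  0.5 -4. ] w 0.0461
 turn [-0.026, -0.038, 0.047] shift [-0.27, 0.507, 2.059] dist 0.128
```

Emit:
apply_moves(rows=[[[0,0,0],[-0.1,0,0.8],0.3],[[0,0,0],[-0.2,0.2,1.5],0.3],[[0,-0.04,0.03],[-0.27,0.4,2.06],0.3],[[0,-0.04,0.03],[-0.27,0.5,2.06],0.3],[[0,-0.04,0.03],[-0.27,0.5,2.06],0.3]])

```text
time: 17.38
ee_pos: [0.5102, 0.1034, 0.1472]
ee_rot: [-1.556, 0.255, -0.25]
force: [0.2, 0.0, -3.3]
gripper_width: 0.046
```

```bash
python3 - <<'E'
from h import *
st()
plan([.5121,.1047,.11],np.radians(-18.5))
d=snapshot("wrist");cv2.imwrite("pics/w17.png",d["image"])
e=snapshot("side");crop(e,180,120,320,225,5,"pics/s2.png")
c=snapshot("scene");crop(c,280,150,420,255,5,"pics/c5.png")
E
```

```text
t 17.38 p [0.5102 0.1034 0.1472] x [ 0.949 -0.316 -0.003] yaw -18.42 y [-0.003  0.001 -1.   ] j [-0.57  0.37  0.37  1.97 -0.18  0.84 -0.42] F [ 0.2  0.  -3.3] w 0.046
 turn [0.003, 0.013, -0.028] shift [0.025, 0.619, 0.03] dist 0.037
```

View pics/w17.png

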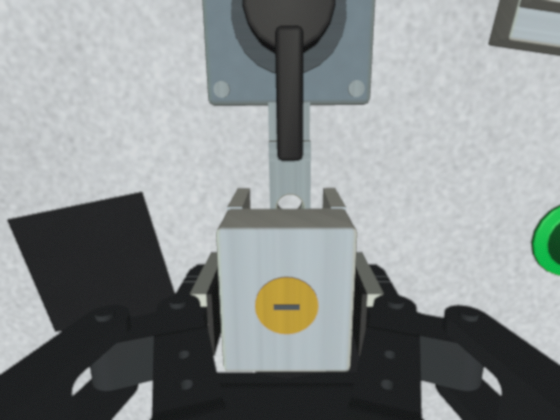

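View pics/s2.png

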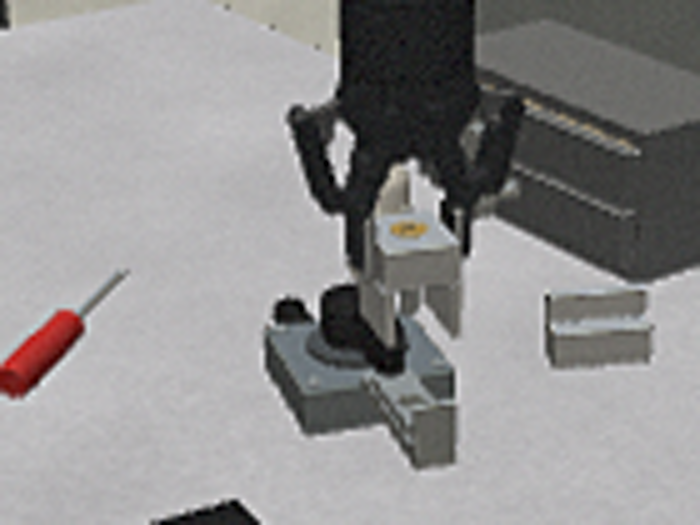

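View pics/c5.png

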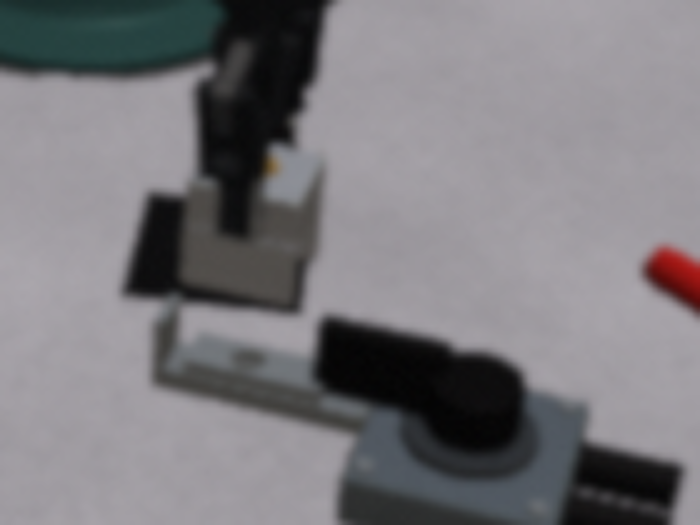

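Wrist view: the hole is visible at (290,~205), tab columns 269–311, disc at (286.5,305). Finding the offset between disc and hole in this one view, where camera bias cancels.

```bash
python3 - <<'E'
from h import *
d=snapshot("wrist");crop(d,240,130,340,220,8,"pics/w17c.png");s=read_state();Rt=R.from_rotvec(s["ee_rot"]);T=lambda p:Rt.inv().apply(p-s["ee_pos"]).round(4)
hsv=cv2.cvtColor(d["image"],cv2.COLOR_BGR2HSV);m=cv2.inRange(hsv,(12,120,80),(32,255,255));m[:,:200]=0;m[:,380:]=0
cs,_=cv2.findContours(m,cv2.RETR_EXTERNAL,cv2.CHAIN_APPROX_NONE);c=max(cs,key=cv2.contourArea);(cx,cy),r=cv2.minEnclosingCircle(c);print(cx,cy,r)
print("disc",T(onz(d,(cx,cy),s["ee_pos"][2]+.0174)))
q=onz(d,(290,205),.05);print("hole",T(q))
# expected hole pixel centre/size
for dx in(0,.0085,-.0085): print(proj(d,q+[dx*.317,dx*.948,0]),proj(d,q+[dx*.948,-dx*.317,0]))
E
```

```text
286.26947021484375 305.484619140625 30.767969131469727
disc [ 0.0012 -0.0174 -0.0018]
hole [0.0037 0.0975 0.0021]
[290. 205.] [290. 205.]
[290.04077847 192.10830776] [303.2612925  205.01048239]
[289.95999498 217.64717462] [276.73998777 204.98951862]
```

View pics/w17c.png

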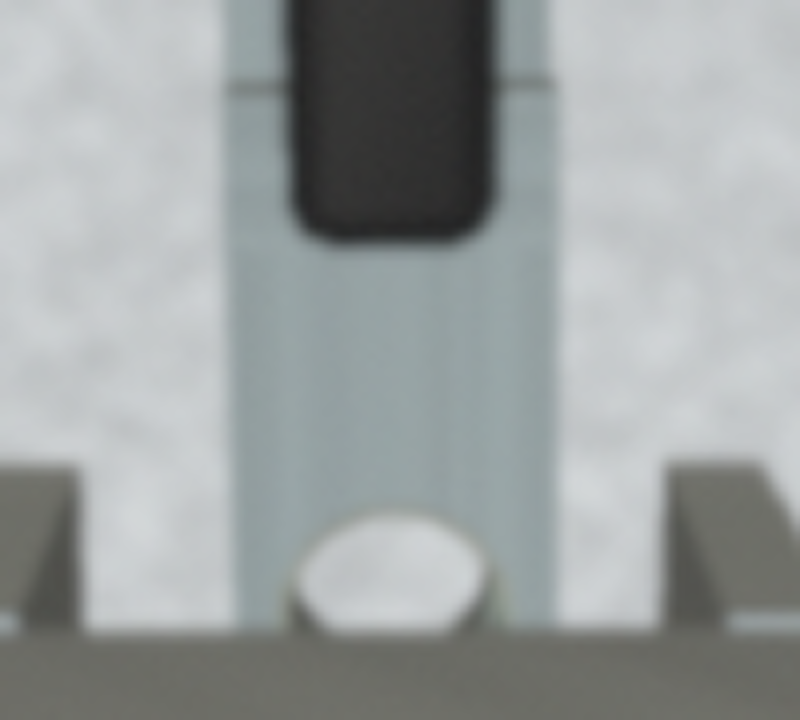

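```bash
python3 - <<'E'
from h import *
st();plan([.5125,.1055,.104],np.radians(-18.5))
E
```

```text
t 17.57 p [0.5106 0.1033 0.1475] x [ 0.948 -0.317 -0.002] yaw -18.48 y [-0.002  0.001 -1.   ] j [-0.57  0.37  0.37  1.97 -0.18  0.84 -0.42] F [ 0.2 -0.6 -2.2] w 0.0461
 turn [-0.004, 0.003, -0.023] shift [0.02, 0.725, 0.045] dist 0.044
```

Emit:
apply_moves(rows=[[[0,0,-0.02],[0.02,0.2,0.045],0.3],[[0,0,-0.02],[0.02,0.5,0.045],0.3],[[0,0,-0.02],[0.02,0.72,0.045],0.3],[[0,0,-0.02],[0.02,0.72,0.045],0.3]])

```text
time: 18.08
ee_pos: [0.5115, 0.1059, 0.1022]
ee_rot: [-1.557, 0.255, -0.25]
force: [0.8, -0.2, -2.0]
gripper_width: 0.0462
```

```bash
python3 - <<'E'
from h import *
st();plan([.5125,.1055,.085],np.radians(-18.5))
d=snapshot("wrist");cv2.imwrite("pics/w18.png",d["image"])
e=snapshot("side");crop(e,200,140,310,222,7,"pics/s3.png")
c=snapshot("scene");crop(c,290,170,400,252,7,"pics/c6.png")
E
```

```text
t 18.07 p [0.5115 0.1059 0.1022] x [ 0.949 -0.316 -0.003] yaw -18.43 y [-0.003 -0.001 -1.   ] j [-0.55  0.44  0.35  1.99 -0.22  0.75 -0.39] F [ 0.8 -0.2 -2. ] w 0.0462
 turn [0.017, 0.012, -0.028] shift [0.019, 0.286, 0.0] dist 0.017
```

View pics/w18.png

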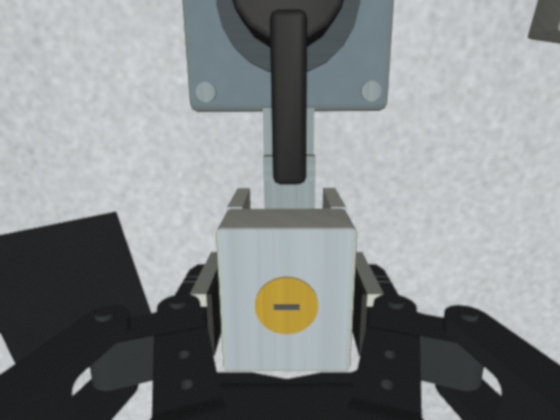

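View pics/s3.png

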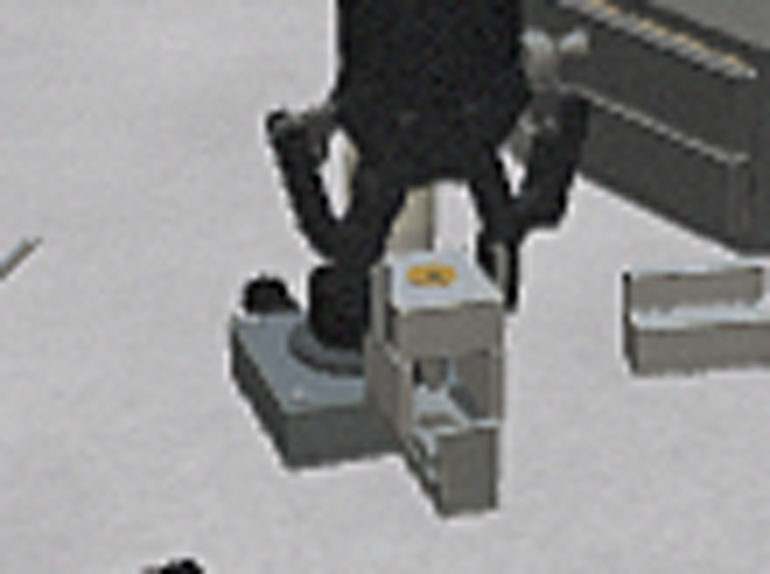

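View pics/c6.png

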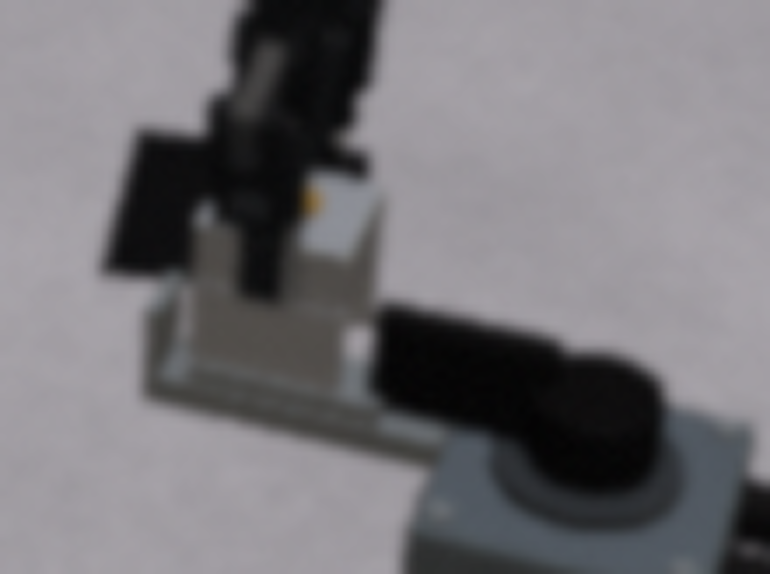

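```bash
python3 - <<'E'
from h import *
d=snapshot("wrist");crop(d,240,90,340,215,6,"pics/w18c.png");st()
E
```

```text
t 18.27 p [0.5126 0.1062 0.104 ] x [ 0.949 -0.316 -0.   ] yaw -18.42 y [-0.  0. -1.] j [-0.55  0.44  0.35  1.99 -0.22  0.75 -0.39] F [ 0.2 -0.4 -2.1] w 0.0467
```

View pics/w18c.png

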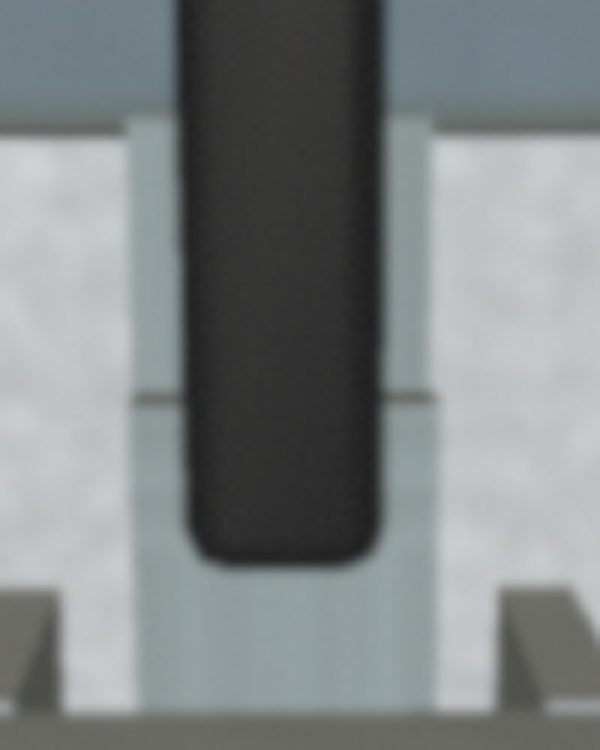

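```bash
python3 - <<'E'
from h import *
d=snapshot("wrist");s=read_state();Rt=R.from_rotvec(s["ee_rot"]);T=lambda p:Rt.inv().apply(p-s["ee_pos"]).round(4)
hsv=cv2.cvtColor(d["image"],cv2.COLOR_BGR2HSV);m=cv2.inRange(hsv,(12,120,80),(32,255,255));m[:,:200]=0;m[:,380:]=0
cs,_=cv2.findContours(m,cv2.RETR_EXTERNAL,cv2.CHAIN_APPROX_NONE);c=max(cs,key=cv2.contourArea);(cx,cy),r=cv2.minEnclosingCircle(c)
D=T(onz(d,(cx,cy),s["ee_pos"][2]+.0174));print(D)
f=lambda x,y,z:T(onz(d,(240+x/6-.42,90+y/6-.42),z))
print("hole from tab end",f(285,394,.05)-D-[0,0,.042],"from tab end low edge",f(285,404,.042)-D-[0,0,.042])
print("from fin end",f(284,567,.083)-D-[0,0,.035],"from enclosure edge", f(280,120,.034)-D-[0,0,.063])
st()
E
```

```text
[ 0.0011 -0.0174 -0.0019]
hole from tab end [0.0005 0.0715 0.0002] from tab end low edge [ 0.0005  0.0795 -0.0018]
from fin end [ 0.0003  0.0385 -0.0003] from enclosure edge [1.00e-04 8.75e-02 1.00e-03]
t 18.32 p [0.5126 0.1063 0.1041] x [ 0.949 -0.316 -0.   ] yaw -18.42 y [-0.     0.001 -1.   ] j [-0.55  0.44  0.35  1.99 -0.22  0.75 -0.39] F [-0.1  0.3 -3. ] w 0.0463
```

The saddle is within about 0.5 mm of the hole both ways. Lowering in steps and watching the force.

Emit:
apply_moves(rows=[[[0,0,0],[0.005,0.12,0],0.3],[[0,0,0],[0.005,0.24,0],0.3],[[0,0,0],[0.005,0.36,0],0.3],[[0,0,0],[0.005,0.48,0],0.3],[[0,0,0],[0.005,0.48,0],0.3]])

```text
time: 18.95
ee_pos: [0.5122, 0.106, 0.0742]
ee_rot: [-1.556, 0.254, -0.251]
force: [0.5, 0.0, -2.1]
gripper_width: 0.0459
```

No contact with the pin inside the tab hole. Continuing.

Emit:
apply_moves(rows=[[[0,0,0],[0,0.07,0],0.3],[[0,0,0],[0,0.14,0],0.3],[[0,0,0],[0,0.2,0],0.3],[[0,0,0],[0,0.2,0],0.3]])

```text
time: 19.45
ee_pos: [0.5124, 0.1061, 0.0626]
ee_rot: [-1.556, 0.253, -0.251]
force: [-0.5, 0.1, -2.2]
gripper_width: 0.0462
```

```bash
python3 - <<'E'
from h import *
st()
e=snapshot("side");crop(e,200,140,310,222,7,"pics/s4.png")
E
```

```text
t 19.45 p [0.5124 0.1061 0.0626] x [ 0.949 -0.316 -0.001] yaw -18.42 y [-0.001  0.    -1.   ] j [-0.52  0.51  0.32  2.   -0.25  0.67 -0.36] F [-0.5  0.1 -2.2] w 0.0462
```

View pics/s4.png

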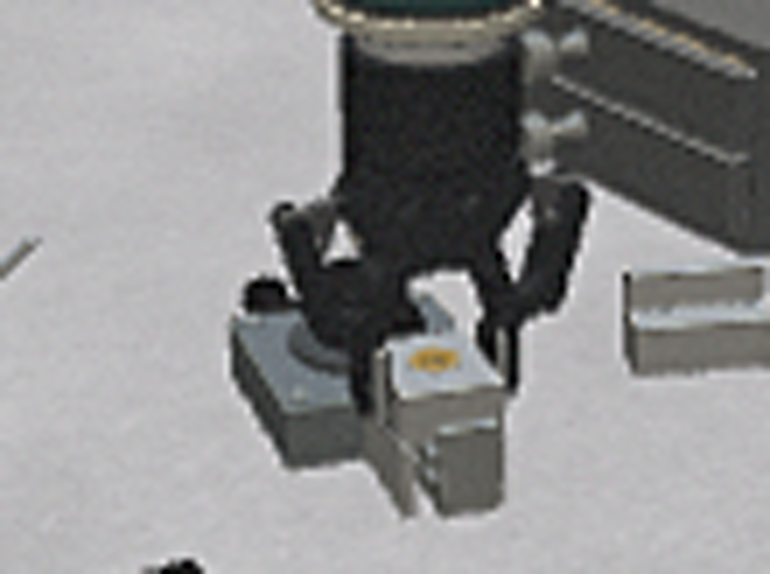

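Emit:
apply_moves(rows=[[[0,0,0],[0,0.02,0],0.3],[[0,0,0],[0,0.04,0],0.3],[[0,0,0],[0,0.04,0],0.3]])

```text
time: 19.88
ee_pos: [0.5125, 0.1061, 0.0604]
ee_rot: [-1.556, 0.253, -0.251]
force: [-0.2, -0.2, -1.5]
gripper_width: 0.0462
```

Emit:
apply_moves(rows=[[[0,0,0],[0,0.015,0],0.3],[[0,0,0],[0,0.015,0],0.3]])

```text
time: 20.12
ee_pos: [0.5125, 0.1061, 0.0595]
ee_rot: [-1.556, 0.253, -0.251]
force: [-0.1, -0.8, -3.0]
gripper_width: 0.0461
```

Emit:
apply_moves(rows=[[[0,0,0],[0,0.01,0],0.3],[[0,0,0],[0,0.01,0],0.3]])

```text
time: 20.38
ee_pos: [0.5127, 0.1061, 0.0593]
ee_rot: [-1.556, 0.253, -0.252]
force: [-2.9, -1.5, 6.3]
gripper_width: 0.0465
```

Contact at exactly the height expected for home (TCP 59.3 mm). Opening, then rising.

Emit:
apply_moves(rows=[[[0,0,0],[0,0,0],0.6],[[0,0,0],[0,0,0],0.8],[[0,0,0],[0,0,0],0.9],[[0,0,0],[0,-0.5,0],0.9],[[0,0,0],[0,-1.2,0],0.9]])

```text
time: 21.0
ee_pos: [0.512, 0.1059, 0.1311]
ee_rot: [-1.557, 0.255, -0.25]
force: [0.3, 0.1, 1.0]
gripper_width: 0.0765
```

Emit:
apply_moves(rows=[[[0,0,0],[0,-0.8,0],1],[[0,0,0],[0,-1.2,0],1],[[0,0,0],[0,-1.2,0],1],[[0,0,0],[0,-1.2,0],1]])

```text
time: 21.5
ee_pos: [0.5123, 0.1061, 0.2023]
ee_rot: [-1.556, 0.254, -0.251]
force: [-0.6, 0.5, 0.0]
gripper_width: 0.0847
```

```bash
python3 - <<'E'
from h import *
st()
d=snapshot("wrist");cv2.imwrite("pics/w19.png",d["image"])
hsv=cv2.cvtColor(d["image"],cv2.COLOR_BGR2HSV);m=cv2.inRange(hsv,(12,120,80),(32,255,255));m[:,:200]=0;m[:,380:]=0
cs,_=cv2.findContours(m,cv2.RETR_EXTERNAL,cv2.CHAIN_APPROX_NONE);c=max(cs,key=cv2.contourArea);(cx,cy),r=cv2.minEnclosingCircle(c);print(cx,cy,onz(d,(cx,cy),.0765))
e=snapshot("side");crop(e,200,140,310,222,7,"pics/s5.png")
c=snapshot("scene");crop(c,290,170,400,252,7,"pics/c7.png")
E
```

```text
t 21.5 p [0.5123 0.1061 0.2023] x [ 0.949 -0.316 -0.002] yaw -18.41 y [-0.002  0.    -1.   ] j [-0.6   0.3   0.4   1.92 -0.14  0.96 -0.45] F [-0.6  0.5  0. ] w 0.0847
287.0592041015625 199.7236785888672 [0.51323557 0.1038648  0.0765    ]
```

View pics/w19.png

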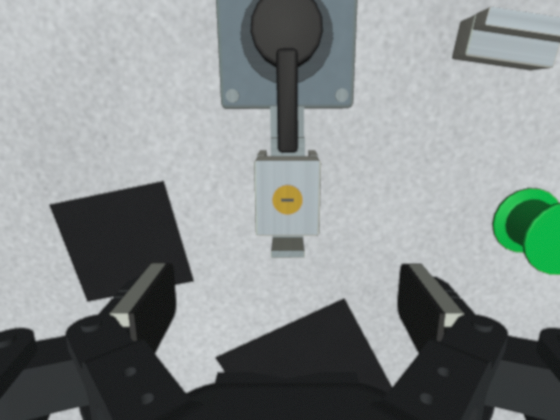

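View pics/s5.png

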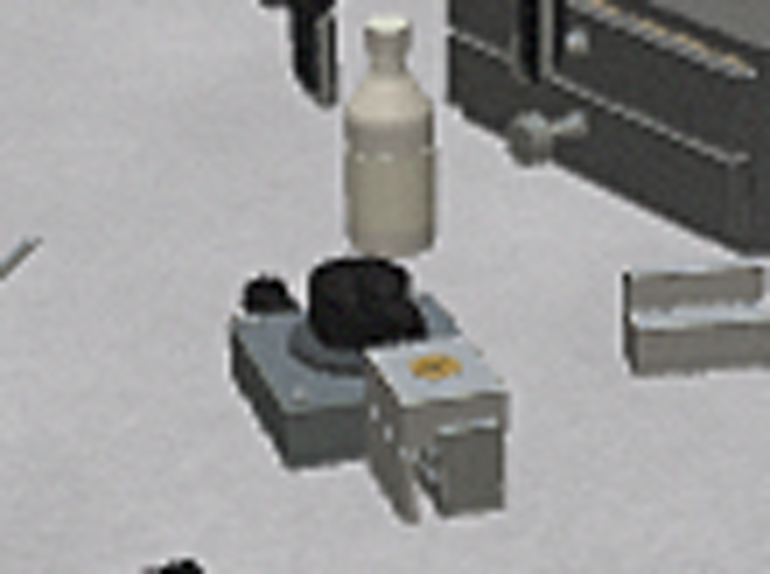

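View pics/c7.png

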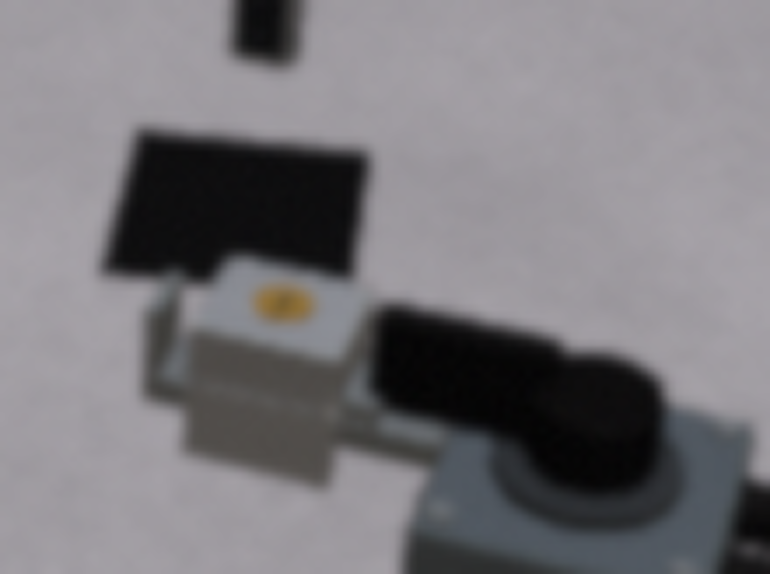

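Saddle sits over the tab, level, with the disc within 1 mm of the recorded hole. One height check across views before handing in.

```bash
python3 - <<'E'
from h import *
A=[];b=[];L=[]
for n in("wrist","side","scene"):
    d=snapshot(n);hsv=cv2.cvtColor(d["image"],cv2.COLOR_BGR2HSV);m=cv2.inRange(hsv,(12,110,60),(32,255,255))
    q=proj(d,[.5127,.1045,.0765]);w=np.zeros_like(m);cv2.circle(w,tuple(int(v) for v in q),20,255,-1);m&=w
    M=cv2.moments(m,True);uv=(M["m10"]/M["m00"],M["m01"]/M["m00"]);print(n,np.round(uv,1),"expected home",q.round(1))
    o,v=ray(d,uv);v/=np.linalg.norm(v);P=np.eye(3)-np.outer(v,v);A.append(P);b.append(P@o)
print("disc 3D",np.linalg.lstsq(np.vstack(A),np.hstack(b),rcond=None)[0].round(4))
hand_in()
E
```

```text
wrist [287.1 199.2] expected home [286.1 198.9]
side [262.1 191.9] expected home [261.1 192.2]
scene [330. 213.] expected home [329.8 212.3]
disc 3D [0.5148 0.1043 0.0768]
the job is handed in; nothing more can be done
```

I swung the isolator handle to off and let go. I then moved the saddle from its cradle to the large black mat, stood it there and took it again by its long sides. Finally I lowered it over the tab until it seated, let go, backed off and handed in at about 22 s of the 72 s allowed.

**Handle at off:** After letting go, the tab's centre line was about 0.2° from the hasp arm's. I did not re-measure the handle angle after seating the saddle, but the later pictures show the tab still in line with the arm.

**Saddle home:**
- **Lowering:** It went down with no contact until the tool was 59.3 mm above the bench, which is the height expected for fully home.
- **Height:** Three camera views put the brass disc at 76.8 mm, against about 76.5 mm expected.
- **Sideways:** The disc is about 1 mm from the recorded hole position in the wrist view. The three-view estimate puts it about 2.5 mm from that position. Both are within the 7 mm allowed, and camera calibration is good to about 2 mm.

**Disagreement:** The wrist camera's positions were off by about 2 mm in fixed world directions. I allowed for this by measuring the disc and the tab in the same picture before lowering.

**Other:** The bench force peaked at 37 N, in the wrist reading, when I set the saddle on the mat. I did not measure the bystanders' final positions, but the arm never came near them.

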